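# Bolt the foot-iron stand to the cobbler's bench block

## Task

Mount the foot-iron stand on the bench block: slide it, without lifting it, until its back edge is home under the steel keeper strip and its bolt hole is over the hole in the block. Drive the tapered drift down through both holes, until its straight shank fills them, to pull them into line; then put the drift back in the rack and drop the bolt through both holes in its place, head right down on the stand. Leave the polish tin and the heel lifts where they are.

Things in the scene. Friction and masses are not known exactly. Their poses are not given: they have to be found in the camera images.
- block: the hardwood bench block, fixed, 300 mm (its x) by 340 mm (its y), top face 38 mm above the bench, smooth (friction about 0.35). Origin on the bench under it; the wood runs from x = -165 to +135 mm and y = -170 to +170 mm. A steel keeper strip lies along its far (+x) edge.
- keeper (a point): middle of the foot of the keeper strip's upright inner face, on the block's top at x = +115, y = 0 mm in the block's frame; axes as the block. The face is 15 mm tall and runs along y over the whole block; above it a lip 7 mm thick overhangs 10 mm towards -x, so that a 12 mm thick edge slides under it. The strip's top is 60 mm above the bench.
- block_hole (a point): centre of the mouth of the 14 mm round through hole in the block's top face (38 mm above the bench), at x = -25.5, y = 0 mm in the block's frame; a thin steel bush ring is round it. Axes as the block. The hole goes down to the bench top, 38 mm deep. Covered once the stand is over it.
- stand: the foot-iron stand, loose, grey, about 0.9 kg, flat on the block: a cast base 12 mm thick carrying a round boss (90 mm across, 99 at its foot, top at 57 mm), too wide to grasp. Origin on the underside, under the boss axis; the base runs from x = -100 to +65 mm and y = -55 to +55 mm. Its +x edge is the straight back edge that goes under the keeper. It slides under about 3 N.
- stand_hole (a point): centre of the upper mouth of the 14 mm round through hole in the front end of the stand's base, on the base's top face (50 mm above the bench), at x = -75, y = 0, z = +12 mm in the stand's frame. Axes as the stand. With the back edge home and the stand square and in line, this hole is within 0.5 mm of the block's along x.
- rack: the wooden tool rack, fixed, 150 mm (its x) by 60 mm (its y) by 70 mm tall; origin on the bench under its centre. It stands to the left or to the right of the block. Two 18 mm through holes hold the drift and the bolt upright; between them two short punches stand up 16 mm.
- rack_near (a point): centre of the mouth of the rack's hole at x = -40 mm in its frame, on its top face (70 mm above the bench). The drift or the bolt stands in it.
- rack_far (a point): centre of the mouth of the rack's other hole, at x = +40 mm in its frame, on its top face. The other of drift and bolt stands in it.
- drift_grip (a point): middle of the 20 mm square, 66 mm long handle of the steel drift, 99 mm above its tip; z up its axis, x and y across the handle's flats. 132 mm long, 0.22 kg: from the tip a taper from 5 to 13 mm across in the first 22 mm, a straight 13 mm shank to 60 mm, a collar 28 mm across from 60 to 66 mm, then the handle. In the rack it hangs upright on its collar, tip down.
- drift_tip (a point): centre of the drift's pointed end, 99 mm below drift_grip along its axis. With the stand home, the shank fills both holes when the tip is between 28 mm and 38 mm below the block's top face (at 38 mm it meets the bench); it takes up to about 20 N to push it down.
- bolt_grip (a point): middle of the head of the bolt: a square head 24 by 24 mm, 24 mm tall; below it a smooth round 12 mm shank 42 mm long, its last 6 mm tapering to 7 mm, z up its axis, x and y across the head's flats. 0.09 kg. It is dropped in, not screwed. In the rack it hangs upright on its head.
- bolt_seat (a point): centre of the underside of the bolt's head, 12 mm below bolt_grip.
- polish: flat metal polish tin, 76 mm across, 24 mm tall, origin under it; on the bench to the right of the block. Not part of the job.
- heels: three black rubber heel lifts in a pile, about 70 by 60 by 21 mm, origin under it; on the bench to the left of the block. Not part of the job.

How it is judged:
By the outcome, as a careful person would: the job done as asked, in the order asked, and still so for the second after the job is handed in, with the robot touching nothing.
It also fails if it takes over 70 s, if anything falls off the work surface, if the arm or the gripper's body presses on something with over 40 N, if the wrist force passes 120 N, or if a joint passes its speed limit or range.

## Robot

A 6-joint arm with a two-finger parallel gripper is mounted at the origin on the work surface. World frame = base frame: x ahead of the robot, y to its left, z up, the work surface at z = 0. Lengths are in m, angles in rad, forces in N, time in s.
With the tool pointing down it reaches from about 0.275 to 0.85 m from the base axis. Payload 19 kg.
Tool frame: the origin (TCP) lies at the very end of the fingers, on their centre line; the grasp point (between the pads) lies behind it (r.grasp_offset is the z of the grasp point in the tool frame, in m); z points along the fingers, y is the direction in which the jaws open and shut (so a half turn about z gives the same grasp; the last joint's range is limited). The gripper opens to 85 mm and grips with 20 to 120 N. Pads are 22 mm wide; open, the fingers measure 114 mm over their backs; the gripper's body (76 mm by 85 mm) begins 54 mm behind the grasp point. The pads swing forward as they close: fully open they stand 13 mm farther back than shut.
Start: joints at [-1.284, 0.15, 1.437, -0, 1.554, -0.134], TCP at [0.235, -0.525, 0.231] pointing down, gripper open.
Joint ranges: [-2.8, 2.8], [-0.68, 2.1], [0.12, 2.68], [-1.39, 4.53], [0.16, 2.79], [-2.81, 2.81]. Speed limits (rad/s): [1.89, 1.89, 2.22, 3.01, 3.01, 3.01].

## Interface

Orientations are given as a unit quaternion [w, x, y, z].
In Python, from plant import r, vision gives the robot as it stands.
- The arm moves only by the tool arm_command, never from a script. Its argument "deltas" is a list of rows, each a list of 7 numbers: the closure, from 0 (fully open) to 1 (shut), then the shift along the tool's x, y, z in cm, then the turn, a rotation vector about the tool's x, y, z in rad. In form: [[grip, dx, dy, dz, wx, wy, wz], ...]. A call has 1 to 20 rows; each row shifts and turns the pose as measured when the row begins, along the tool's axes as they then stand; what a row does not reach is not made up. A row lasts 1/12 s, in which the tool goes at most 41.7 mm and 7.16 degrees, less where a joint would pass 70% of its speed; a pose out of reach is approached as far as the arm can. A call with a gripper value outside its range is refused whole. The fingers move at their own pace and stop on an object; "force" is the grip in N (left out, the last holds). Time passes only in rows, so rows that do not move let the fingers close. It gives the time, the measured TCP pose, the force and the opening at its end, in the units of the state.
- r.get_obs(): the state, without advancing time (a new reading comes with each control period).
- vision.camera(name): name is "scene" or "top" or "wrist"; returns the picture (400x640x3 uint8, red, green, blue); there is no depth.
- vision.camera_model(name): a dict with "fx", "fy", "cx", "cy" (pixels), "distortion" ([k1, k2, p1, p2, k3] as OpenCV has them; the pictures are not rectified), "position" and "attitude" of the camera in the world. Camera axes: x right, y down, z forward; pixel columns grow to the right and rows downward; lengths in m; the calibration is good to about 2 mm. A picture is of the moment at which its call begins: read the wrist's pose just before it. camera_model takes no time and is no camera call; for the wrist camera it gives the pose at the moment of the call.
- r.sign_off(): hands the job in, once; it reports no verdict.
Trained networks look in the newest picture that a camera, given by its name, has taken for a name from the list of things; names that differ only in an ending like _2 or _b are one class to them, and where a whole thing is asked for, a point or a joint stands for the part that bears it (a point fixed in the world has none). Each returns a list of dicts, best first, with "confidence" (0 to 1); they miss things now and then, are a little off and sometimes report something else, mostly with a low value. They report only what shows in the picture. A call takes as long as a camera call.
- vision.recognise(camera, thing): "extent" ([left, top, right, bottom] in pixels, round what is visible of it).
- vision.place_of(camera, thing): "at" ([column, row] in pixels: a listed point, or the origin of a listed thing).
The state is a dict: "t": time; "joint_positions": joint angles; "dq": joint speeds; "joint_torque": joint torques, N m; "position": TCP position; "eef_rot": TCP orientation; "force": force on the tool from outside, world axes, zero at the start; "torque": the same for the moment, N m; "gripper_width": opening from 0.0 (shut) to 1.0 (fully open).
Only numpy, scipy, OpenCV 4.12 (cv2) and the standard library are available. Lean on these libraries where they do the work, as an engineer would, in place of code of your own. Each camera call takes 0.05 s, during which the arm holds its last target.

## Working session

There is one attempt and no reset: what is moved stays moved. The work goes in short steps, Python scripts to look and compute and a tool call to move; the robot and the scene stay as the last step left them, time stands still between calls to the robot, and variables do not carry over. Pictures are saved under pics/ and viewed, and the job is handed in when it is done.

Besides the shell and the picture viewer there is one more tool, called after ">>>" as name([rows], argument=value, ...), one row to a line, values as JSON. arm_command: Moves the arm, as the interface text tells. Its arguments: {"type":"object","properties":{"deltas":{"type":"array"},"force":{"type":"number"}},"required":["deltas"]}

```bash
ls; mkdir -p pics; python3 - <<'E'
from plant import r, vision
import cv2
o=r.get_obs(); print({k:(v.tolist() if hasattr(v,'tolist') else v) for k,v in o.items()}); print(r.grasp_offset)
for c in ['top','scene','wrist']:
    im=vision.camera(c); cv2.imwrite(f'pics/{c}0.png',im[:,:,::-1])
    m=vision.camera_model(c); print(c,m)
E
```

```text
pics
{'t': 0.0, 'joint_positions': [-1.2839945282195317, 0.15099821996119653, 1.4379942627948288, -3.0048391503246994e-06, 1.5537871550923361, -0.13398638222392903], 'dq': [-0.0011769476604496793, 0.0002454931795343032, -0.0004386399542358076, -0.00047843155296611303, 0.001218156489968601, 0.0017383007073664496], 'joint_torque': [-0.0016879428585525602, -71.30526065826416, -57.08682417869568, -0.0003129018205072498, 0.008973896037787199, -1.7149088762380416e-05], 'position': [0.23479895885731322, -0.5246253095327279, 0.2306867972458192], 'eef_rot': [-0.0005916458257944011, 0.9779485089764787, 0.20884530532324577, -4.6801063563247616e-05], 'force': [0.4117922963256499, 0.4233608684288627, 0.395365992201699], 'torque': [0.009495695955226749, -0.029153817360449624, -0.07030288175779344], 'gripper_width': 1.0011097888666627}
-0.0187
top {'fx': 443.38896962437, 'fy': 443.38896962437, 'cx': 311.219089229454, 'cy': 204.1756489805255, 'distortion': array([-0.11308208,  0.        ,  0.        ,  0.        ,  0.        ]), 'position': array([0.37687911, 0.02464159, 1.17457637]), 'attitude': array([-0.05509523,  0.70646475, -0.70149101,  0.07604239])}
scene {'fx': 383.05311230149533, 'fy': 383.05311230149533, 'cx': 323.7993141220465, 'cy': 196.3869267840485, 'distortion': array([-0.01141593,  0.        ,  0.        ,  0.        ,  0.        ]), 'position': array([0.93669848, 0.54617449, 0.65595648]), 'attitude': array([-0.11754722,  0.25814551,  0.87337509, -0.39592866])}
wrist {'fx': 287.358827462505, 'fy': 287.358827462505, 'cx': 326.038507335926, 'cy': 200.66372428816553, 'distortion': array([-0.00871861,  0.        ,  0.        ,  0.        ,  0.        ]), 'position': array([ 0.30558548, -0.49342578,  0.37296837]), 'attitude': array([ 0.129906  ,  0.82880789, -0.53755962, -0.08503859])}
```

View pics/top0.png

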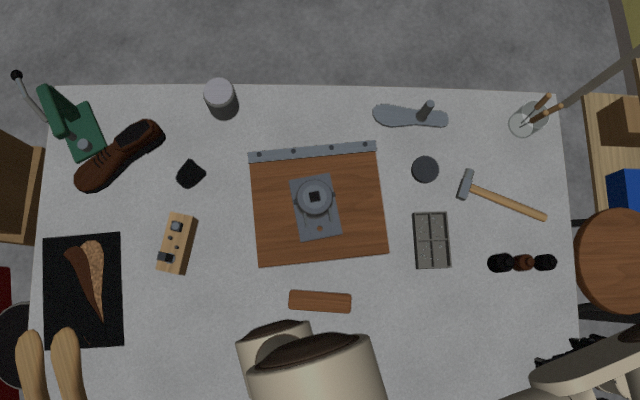

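View pics/scene0.png

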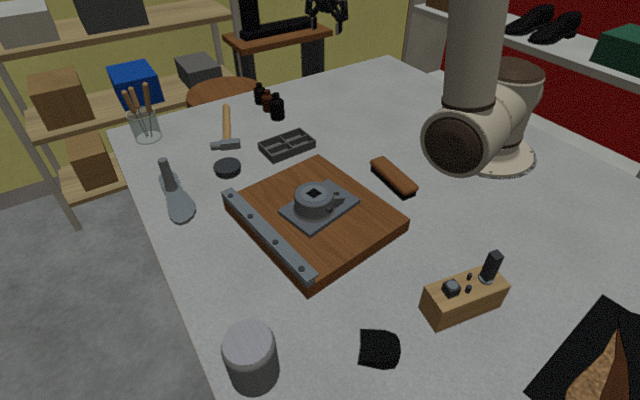

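```bash
cat > h.py <<'E'
from plant import r, vision
import cv2, numpy as np
from scipy.spatial.transform import Rotation as R
np.set_printoptions(precision=4,suppress=True)
def q2m(q): return R.from_quat([q[1],q[2],q[3],q[0]]).as_matrix()
def K(m): return np.array([[m['fx'],0,m['cx']],[0,m['fy'],m['cy']],[0,0,1]])
def ray(m,uv):
    p=cv2.undistortPoints(np.array([[uv]],float),K(m),np.array(m['distortion']))[0,0]
    return np.array(m['position']), q2m(m['attitude'])@np.array([p[0],p[1],1])
def atz(m,uv,z):
    o,d=ray(m,uv); return o+d*(z-o[2])/d[2]
def proj(m,P):
    Rm=q2m(m['attitude']).T; t=-Rm@np.array(m['position'])
    return cv2.projectPoints(np.atleast_2d(np.array(P,float)),cv2.Rodrigues(Rm)[0],t,K(m),np.array(m['distortion']))[0][:,0]
E
python3 - <<'E'
from h import *
Z=dict(keeper=.038,block_hole=.038,stand_hole=.05,rack_near=.07,rack_far=.07,drift_grip=.109,bolt_grip=.082,polish=0,heels=0,rack=0,block=0,stand=.038)
for c in ['top','scene']:
    m=vision.camera_model(c)
    for k,z in Z.items():
        for d in vision.place_of(c,k)[:2]:
            print(c,k,round(d['confidence'],2),np.round(d['at'],1),atz(m,d['at'],z)[:2])
print(r.get_obs()['t'])
E
```

```text
top keeper 0.58 [312.2 154.5] [ 0.7256 -0.0108]
top stand_hole 0.93 [315.9 229. ] [ 0.5239 -0.0206]
top rack_near 0.72 [179.6 226.1] [0.5252 0.3233]
top rack_near 0.56 [166.2 258.1] [0.4444 0.3528]
top rack_far 0.74 [180.8 226.1] [0.5252 0.3202]
top drift_grip 0.47 [166.9 257.4] [0.4438 0.3396]
top bolt_grip 0.58 [176.3 228. ] [0.5187 0.3281]
top polish 0.76 [424.1 173.3] [ 0.6881 -0.3231]
top polish 0.35 [168.6 256.1] [0.4541 0.3674]
top heels 0.9 [193.2 174. ] [0.6785 0.3132]
top heels 0.27 [171.1 257.3] [0.451  0.3605]
top rack 0.59 [180.4 247.8] [0.4766 0.3369]
top stand 0.67 [312.5 200. ] [ 0.6018 -0.012 ]
scene keeper 0.66 [267.6 235.9] [ 0.7273 -0.0022]
scene stand_hole 0.78 [336.7 190.6] [ 0.5217 -0.035 ]
scene stand_hole 0.6 [229.4 167.5] [ 0.7055 -0.2655]
scene rack_near 0.63 [484.6 276.5] [0.4429 0.3409]
scene rack_far 0.66 [452.9 288.7] [0.5136 0.3275]
scene drift_grip 0.74 [493.7 266.1] [0.4434 0.3482]
scene drift_grip 0.29 [456.8 308.6] [0.5656 0.3726]
scene bolt_grip 0.64 [449.3 286.9] [0.5248 0.3257]
scene polish 0.9 [229.6 169.7] [ 0.69   -0.3225]
scene heels 0.92 [371.7 351.9] [0.6856 0.3166]
scene rack 0.92 [458.2 307.8] [0.488  0.3382]
scene block 0.83 [306.5 222.5] [ 0.6158 -0.0244]
scene block 0.16 [450.4 291.2] [0.4719 0.3028]
scene stand 0.91 [314.4 214. ] [ 0.6046 -0.0053]
scene stand 0.28 [228.2 172.2] [ 0.7116 -0.264 ]
1.35
```

```bash
python3 - <<'E'
import cv2
a=cv2.imread('pics/top0.png')
cv2.imwrite('pics/t_crop.png',cv2.resize(a[135:275,240:400],None,fx=4.2,fy=4.2,interpolation=cv2.INTER_CUBIC))
cv2.imwrite('pics/t_rack.png',cv2.resize(a[200:285,140:210],None,fx=6,fy=6,interpolation=cv2.INTER_CUBIC))
E
```

```text
(no output)
```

View pics/t_crop.png

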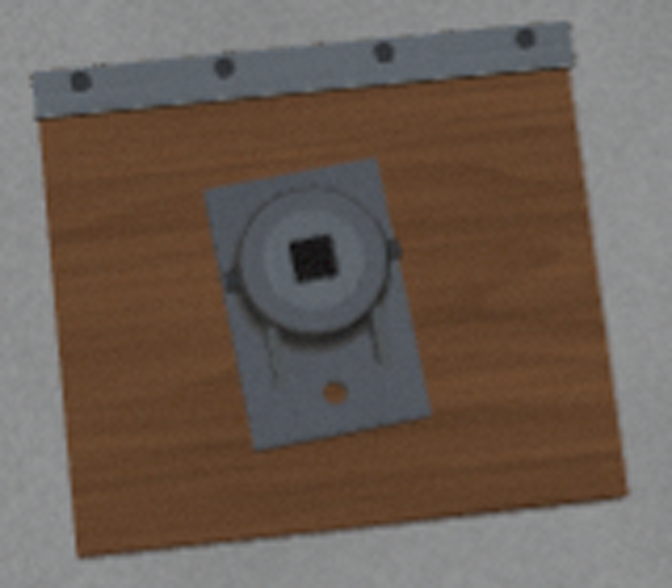

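View pics/t_rack.png

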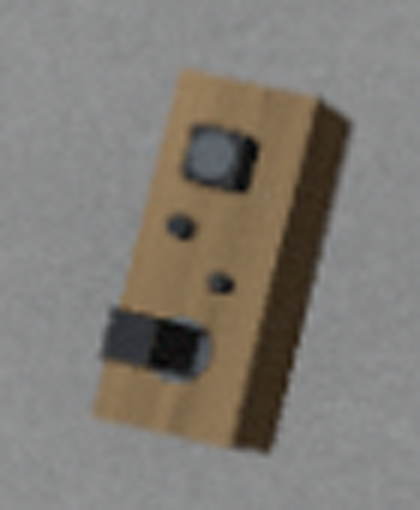

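View pics/wrist0.png

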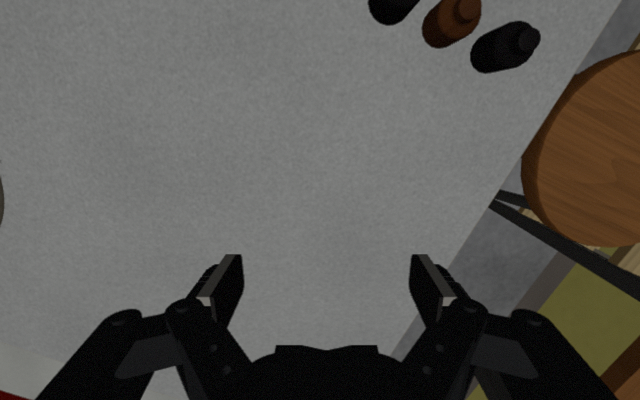

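```bash
cat >> h.py <<'E'
def fit2(loc,wor):
    loc=np.array(loc);wor=np.array(wor);a=loc-loc.mean(0);b=wor-wor.mean(0)
    th=np.arctan2((a[:,0]*b[:,1]-a[:,1]*b[:,0]).sum(),(a*b).sum())
    c,s=np.cos(th),np.sin(th);M=np.array([[c,-s],[s,c]]);t=wor.mean(0)-M@loc.mean(0)
    return th,t,M,wor-(loc@M.T+t)
E
python3 - <<'E'
from h import *
m=vision.camera_model('top')
c=lambda u,v:(u/4.2+240-.38,v/4.2+135-.38)
B=[((77,557),.038,(-.165,.170)),((627,493),.038,(-.165,-.170)),((33,73),.06,(.135,.170)),((572,22),.06,(.135,-.170)),((40,118),.06,(.105,.170)),((575,68),.06,(.105,-.170))]
th,t,M,res=fit2([b[2] for b in B],[atz(m,c(*b[0]),b[1])[:2] for b in B]); print('block',np.degrees(th),t);print(res*1000)
S=[((206,190),.05,(.065,.055)),((375,158),.05,(.065,-.055)),((431,414),.05,(-.1,-.055)),((256,450),.05,(-.1,.055)),((335,392),.05,(-.075,0))]
th2,t2,M2,res=fit2([b[2] for b in S],[atz(m,c(*b[0]),b[1])[:2] for b in S]); print('stand',np.degrees(th2),t2);print(res*1000)
print('stand in block',M.T@(t2-t)*1000,np.degrees(th2-th))
print('target org', (M@np.array([.05,0])+t), 'blockhole',M@[-.0255,0]+t)
c=lambda u,v:(u/6+140-.4,v/6+200-.4)
Rk=[((183,70),.07,(.075,.03)),((320,98),.07,(.075,-.03)),((233,447),.07,(-.075,-.03)),((93,416),.07,(-.075,.03))]
th3,t3,M3,res=fit2([b[2] for b in Rk],[atz(m,c(*b[0]),b[1])[:2] for b in Rk]); print('rack',np.degrees(th3),t3);print(res*1000)
print(M3@[-.04,0]+t3,M3@[.04,0]+t3)
E
```

```text
block 6.422882565803522 [ 0.6093 -0.0244]
[[-0.1826 -0.0076]
 [ 2.5248  1.7676]
 [-0.782  -0.318 ]
 [-0.4946 -0.712 ]
 [-0.0069 -2.2943]
 [-1.0587  1.5644]]
stand 11.663382939415666 [ 0.5999 -0.0147]
[[-0.1709 -1.5555]
 [-0.6316  1.0573]
 [ 0.5328  0.7335]
 [ 0.0436 -0.6152]
 [ 0.2261  0.3799]]
stand in block [-8.2813 10.6664] 5.240500373612144
target org [ 0.659  -0.0188] blockhole [ 0.584  -0.0273]
rack -11.345977341629705 [0.4842 0.335 ]
[[-0.853   0.1786]
 [-0.375  -0.0756]
 [ 0.6513 -0.3342]
 [ 0.5767  0.2312]]
[0.445  0.3428] [0.5234 0.3271]
```

```bash
cat >> h.py <<'E'
def yawR(phi): # tool x at world yaw phi (deg), z down
    c,s=np.cos(np.radians(phi)),np.sin(np.radians(phi)); return np.array([[c,s,0],[s,-c,0],[0,0,-1.]])
def plan(p,phi,n,grip,start=None):
    """print rows from present pose to p,phi"""
    o=r.get_obs(); p0=np.array(o['position']);R0=q2m(o['eef_rot'])
    if start: p0,R0=np.array(start[0]),yawR(start[1])
    R1=yawR(phi); rv=R.from_matrix(R0.T@R1).as_rotvec(); p=np.array(p)
    Rc=R0
    for i in range(n):
        d=Rc.T@(p-p0)/n*100
        print([grip]+[round(float(x),2) for x in d]+[round(float(x),3) for x in rv/n])
        Rc=Rc@R.from_rotvec(rv/n).as_matrix()
def st():
    o=r.get_obs();Rm=q2m(o['eef_rot']);print('t %.2f'%o['t'],'p',np.array(o['position'])*1000,'yaw %.2f'%np.degrees(np.arctan2(Rm[1,0],Rm[0,0])),'z',Rm[:,2],'F',np.array(o['force']),'w %.3f'%o['gripper_width'])
E
python3 - <<'E'
from h import *
plan([.46,-.04,.25],9,16,0)
E
```

```text
[0, 2.52, -2.19, -0.12, -0.0, 0.0, 0.016]
[0, 2.49, -2.23, -0.12, -0.0, 0.0, 0.016]
[0, 2.45, -2.27, -0.12, -0.0, 0.0, 0.016]
[0, 2.41, -2.31, -0.12, -0.0, 0.0, 0.016]
[0, 2.37, -2.35, -0.12, -0.0, 0.0, 0.016]
[0, 2.33, -2.39, -0.12, -0.0, 0.0, 0.016]
[0, 2.29, -2.43, -0.12, -0.0, 0.0, 0.016]
[0, 2.25, -2.47, -0.12, -0.0, 0.0, 0.016]
[0, 2.21, -2.5, -0.12, -0.0, 0.0, 0.016]
[0, 2.17, -2.54, -0.12, -0.0, 0.0, 0.016]
[0, 2.13, -2.58, -0.12, -0.0, 0.0, 0.016]
[0, 2.09, -2.61, -0.12, -0.0, 0.0, 0.016]
[0, 2.04, -2.64, -0.12, -0.0, 0.0, 0.016]
[0, 2.0, -2.68, -0.12, -0.0, 0.0, 0.016]
[0, 1.95, -2.71, -0.12, -0.0, 0.0, 0.016]
[0, 1.91, -2.74, -0.12, -0.0, 0.0, 0.016]
```

>>> arm_command([
  [0.45,2.5,-2.2,-0.12,0,0,0.016],
  [0.45,2.5,-2.2,-0.12,0,0,0.016],
  [0.45,2.45,-2.3,-0.12,0,0,0.016],
  [0.45,2.4,-2.3,-0.12,0,0,0.016],
  [0.45,2.4,-2.35,-0.12,0,0,0.016],
  [0.45,2.3,-2.4,-0.12,0,0,0.016],
  [0.45,2.3,-2.4,-0.12,0,0,0.016],
  [0.45,2.25,-2.5,-0.12,0,0,0.016],
  [0.45,2.2,-2.5,-0.12,0,0,0.016],
  [0.45,2.2,-2.5,-0.12,0,0,0.016],
  [0.45,2.1,-2.6,-0.12,0,0,0.016],
  [0.45,2.1,-2.6,-0.12,0,0,0.016],
  [0.45,2.0,-2.6,-0.12,0,0,0.016],
  [0.45,2.0,-2.7,-0.12,0,0,0.016],
  [0.45,2.0,-2.7,-0.12,0,0,0.016],
  [0.45,1.9,-2.7,-0.12,0,0,0.016],
])

```text
t: 2.68
position: [0.4662, -0.0236, 0.2515]
eef_rot: [0.001, 0.997, 0.072, 0.002]
force: [0.5, -1.2, -0.2]
gripper_width: 0.553
```

```bash
python3 - <<'E'
from h import *
st()
m=vision.camera_model('wrist'); im=vision.camera('wrist'); print(m['position'],q2m(m['attitude'])[:,2]); cv2.imwrite('pics/w1.png',im[:,:,::-1])
import json; json.dump({k:np.array(v).tolist() for k,v in m.items()},open('w1.json','w'))
for k,z in dict(stand_hole=.05,stand=.038,keeper=.038).items():
    for d in vision.place_of('wrist',k)[:2]: print(k,d['confidence'],d['at'],atz(m,d['at'],z)[:2])
E
```

```text
t 2.68 p [466.2265 -23.5938 251.4828] yaw 8.20 z [ 0.0038 -0.0014 -1.    ] F [ 0.4502 -1.2031 -0.1687] w 0.553
[ 0.5425 -0.013   0.3939] [-0.3003 -0.0443 -0.9528]
stand 0.72 [4.8, 151.0] [0.438  0.3751]
stand 0.66 [337.2, 56.8] [ 0.6    -0.0179]
```

View pics/w1.png

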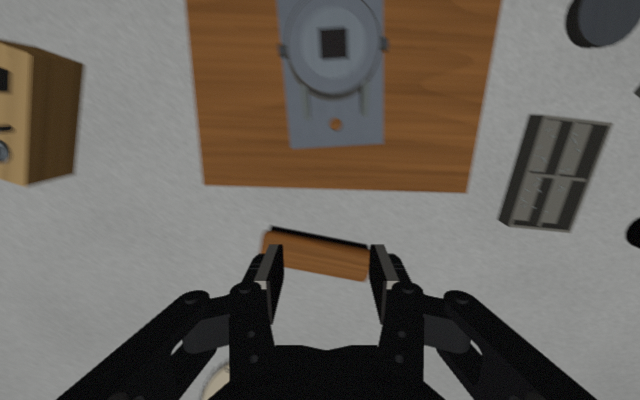

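```bash
python3 - <<'E'
from h import *
import json
st()
o=r.get_obs(); m=vision.camera_model('wrist')
p=np.array(o['position']);Rm=q2m(o['eef_rot'])
for d in (0,.004,.008,.012):
    print(d,[proj(m,[p+Rm@np.array([x,y,-d])])[0].round(1) for x in(-.011,.011) for y in(-.0235,.0235)])
a=cv2.imread('pics/w1.png')
cv2.imwrite('pics/w1f.png',cv2.resize(a[225:325,230:420],None,fx=4,fy=4,interpolation=cv2.INTER_CUBIC))
cv2.imwrite('pics/w1s.png',cv2.resize(a[0:200,180:510],None,fx=2.4,fy=2.4,interpolation=cv2.INTER_CUBIC))
E
```

```text
t 2.88 p [465.8757 -24.8298 251.0645] yaw 8.38 z [ 0.0028 -0.0014 -1.    ] F [-0.4292 -0.3168  0.4335] w 0.549
0 [array([283.7, 272.5]), array([366.8, 272.4]), array([281.8, 237. ]), array([368.5, 236.9])]
0.004 [array([282.7, 276.4]), array([367.8, 276.4]), array([280.7, 240.2]), array([369.6, 240.2])]
0.008 [array([281.6, 280.6]), array([368.8, 280.5]), array([279.5, 243.6]), array([370.7, 243.6])]
0.012 [array([280.5, 284.9]), array([369.8, 284.8]), array([278.3, 247.2]), array([371.9, 247.1])]
```

View pics/w1f.png

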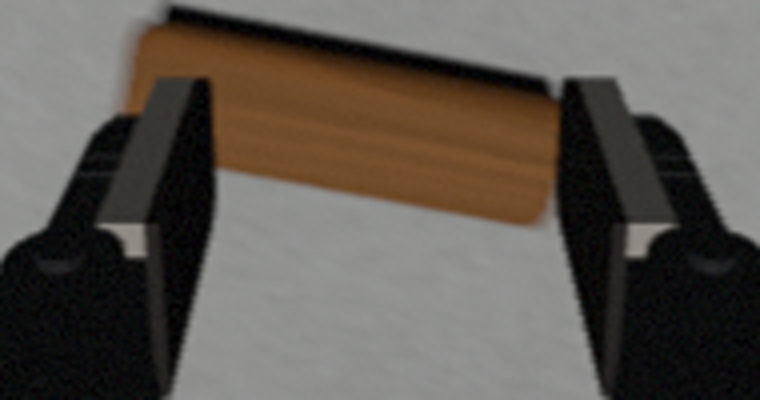

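View pics/w1s.png

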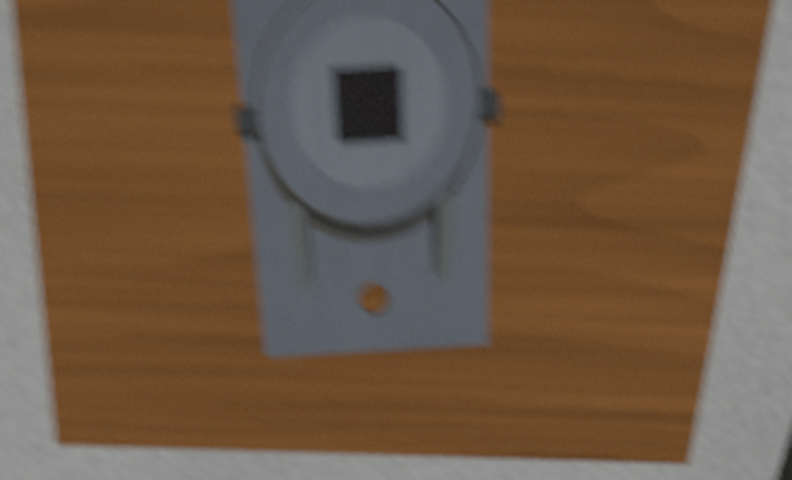

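```bash
python3 - <<'E'
from h import *
m=vision.camera_model('wrist'); im=vision.camera('wrist')
import json; json.dump({k:np.array(v).tolist() for k,v in m.items()},open('w2.json','w'))
a=im[:,:,::-1]; cv2.imwrite('pics/w2.png',a)
cv2.imwrite('pics/w2s.png',cv2.resize(a[0:200,180:510],None,fx=2.4,fy=2.4,interpolation=cv2.INTER_CUBIC))
for k,z in dict(stand_hole=.05).items():
    for d in vision.place_of('wrist',k)[:2]: print(k,d['confidence'],d['at'],atz(m,d['at'],z)[:2])
st()
E
```

```text
stand_hole 0.7 [338.0, 125.8] [ 0.5258 -0.0308]
t 2.98 p [465.5806 -26.0859 251.1215] yaw 8.23 z [ 0.003  -0.0014 -1.    ] F [ 0.441  -0.0481  0.6603] w 0.550
```

View pics/w2s.png

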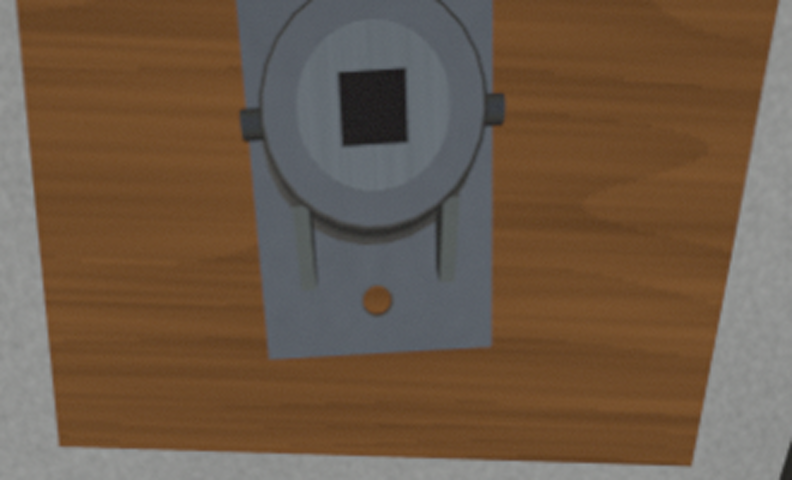

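```bash
python3 - <<'E'
from h import *
import json
m=json.load(open('w2.json'))
c=lambda u,v:(u/2.4+180-.3,v/2.4-.3)
W=lambda u,v,z:atz(m,c(u,v),z)[:2]
bl,br=W(61,446,.038),W(691,465,.038); print('block front corners',bl,br,np.linalg.norm(bl-br))
d=bl-br; thb=np.arctan2(d[1],d[0])-np.pi/2
M=np.array([[np.cos(thb),-np.sin(thb)],[np.sin(thb),np.cos(thb)]]); t=(bl+br)/2-M@[-.165,0]
# side edges
l2=W(18,10,.038); r2=W(778,5,.038); 
print('block yaw',np.degrees(thb),t,'side pts in block',M.T@(l2-t),M.T@(r2-t))
S=[((269,359),(-.1,.055)),((492,346),(-.1,-.055)),((377,300),(-.075,0)),((240,20),None),((493,5),None)]
for (uv,_) in S: print(W(*uv,.05), M.T@(W(*uv,.05)-t)*1000)
th2,t2,M2,res=fit2([s[1] for s in S[:3]],[W(*s[0],.05) for s in S[:3]]); print(np.degrees(th2),t2,res*1000)
for uv in [(240,20),(493,5)]: print('side',M2.T@(W(*uv,.05)-t2)*1000)
print('rel',M.T@(t2-t)*1000,np.degrees(th2-thb))
E
```

```text
block front corners [0.4277 0.1251] [ 0.466  -0.2104] 0.3375964460138474
block yaw 6.515217655039188 [ 0.6108 -0.0239] side pts in block [0.0359 0.1691] [ 0.0489 -0.1696]
[0.4912 0.0192] [-113.912    56.4671]
[ 0.5134 -0.0886] [-104.0918  -53.2229]
[ 0.5268 -0.0292] [-83.9875   4.2869]
[0.6342 0.0476] [31.3817 68.4294]
[ 0.6556 -0.0594] [ 40.4959 -40.3009]
11.693526320911129 [ 0.6002 -0.0143] [[ 0.0226 -0.0645]
 [-0.0689 -0.2148]
 [ 0.0462  0.2793]]
side [45.7894 53.7322]
side [ 45.0529 -55.377 ]
rel [-9.3712 10.7838] 5.17830866587194
```

```bash
python3 - <<'E'
from h import *
plan([.466,-.042,.065],11.7,7,0.45)
E
```

```text
[0.45, -0.03, 0.22, 2.66, 0.0, -0.0, -0.009]
[0.45, -0.03, 0.22, 2.66, 0.0, -0.0, -0.009]
[0.45, -0.04, 0.22, 2.66, 0.0, -0.0, -0.009]
[0.45, -0.04, 0.22, 2.66, 0.0, -0.0, -0.009]
[0.45, -0.04, 0.22, 2.66, 0.0, -0.0, -0.009]
[0.45, -0.04, 0.22, 2.66, 0.0, -0.0, -0.009]
[0.45, -0.04, 0.22, 2.66, 0.0, -0.0, -0.009]
```

>>> arm_command([
  [0.45,-0.03,0.22,2.6,0,0,-0.009],
  [0.45,-0.03,0.22,2.6,0,0,-0.009],
  [0.45,-0.04,0.22,2.6,0,0,-0.009],
  [0.45,-0.04,0.22,2.6,0,0,-0.009],
  [0.45,-0.04,0.22,2.6,0,0,-0.009],
  [0.45,-0.04,0.22,2.6,0,0,-0.009],
  [0.45,-0.04,0.22,2.6,0,0,-0.009],
  [0.45,0,0,0,0,0,0],
])

```text
t: 3.65
position: [0.4644, -0.053, 0.0646]
eef_rot: [0.003, 0.995, 0.097, 0.005]
force: [-1.3, -0.3, -0.8]
gripper_width: 0.547
```

```bash
python3 - <<'E'
from h import *
st()
m=vision.camera_model('wrist'); im=vision.camera('wrist')
a=im[:,:,::-1]; cv2.imwrite('pics/w3.png',a)
plan([.466,-.042,.036],11.7,2,0.45)
E
```

```text
t 3.65 p [464.4229 -52.9924  64.6498] yaw 11.17 z [ 0.0099 -0.0044 -0.9999] F [-1.3499 -0.3022 -0.7612] w 0.547
[0.45, 0.12, -0.55, 1.55, 0.004, -0.005, -0.005]
[0.45, 0.13, -0.54, 1.55, 0.004, -0.005, -0.005]
```

View pics/w3.png

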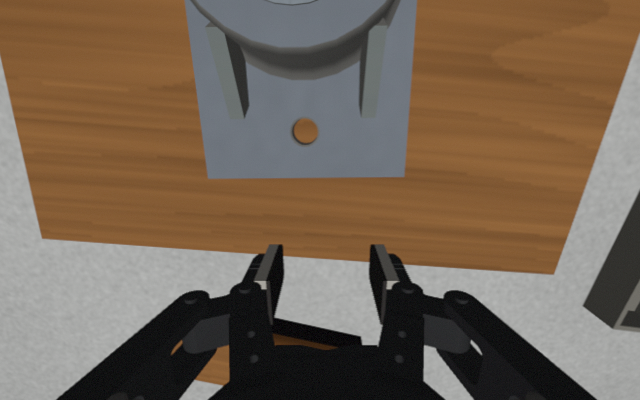

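>>> arm_command([
  [0.45,0.1,-0.55,1.4,0.004,-0.005,-0.005],
  [0.45,0.1,-0.5,1.0,0.004,-0.005,-0.005],
  [0.45,0,0,0,0,0,0],
  [0.45,0,0,0,0,0,0],
])

```text
t: 4.03
position: [0.4676, -0.0442, 0.047]
eef_rot: [0.0, 0.995, 0.1, 0.003]
force: [0.9, 0.4, 0.3]
gripper_width: 0.551
```

```bash
python3 - <<'E'
from h import *
st()
m=vision.camera_model('wrist'); im=vision.camera('wrist')
a=im[:,:,::-1]; cv2.imwrite('pics/w4.png',a)
plan([.466,-.042,.034],11.7,1,0.45)
E
```

```text
t 4.03 p [467.5745 -44.2008  46.9948] yaw 11.50 z [ 0.0052 -0.0002 -1.    ] F [0.9061 0.3893 0.2657] w 0.551
[0.45, -0.12, -0.25, 1.31, 0.001, -0.005, -0.004]
```

View pics/w4.png

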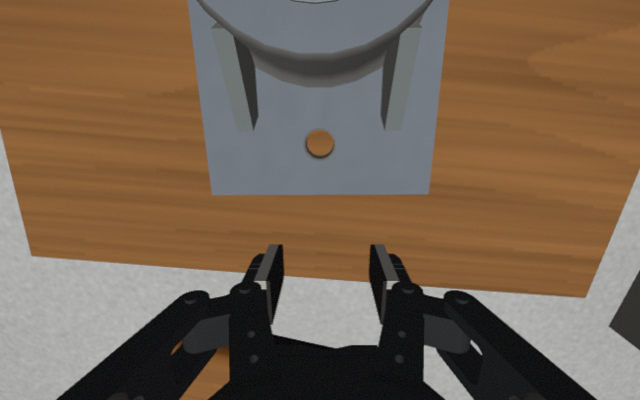

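>>> arm_command([
  [0.45,0,-0.1,0.8,0,-0.005,-0.004],
  [0.45,0,-0.1,0.3,0,0,0],
  [0.45,0,0,0.1,0,0,0],
  [0.45,0,0,0,0,0,0],
])

```text
t: 4.42
position: [0.4684, -0.0423, 0.0361]
eef_rot: [0.001, 0.995, 0.103, 0.002]
force: [0.1, -0.4, 1.8]
gripper_width: 0.551
```

```bash
python3 - <<'E'
from h import *
st()
m=vision.camera_model('wrist'); im=vision.camera('wrist')
a=im[:,:,::-1]; cv2.imwrite('pics/w5.png',a)
cv2.imwrite('pics/w5z.png',cv2.resize(a[130:330,200:460],None,fx=3,fy=3,interpolation=cv2.INTER_CUBIC))
E
```

```text
t 4.42 p [468.3998 -42.2702  36.0891] yaw 11.77 z [ 0.0033 -0.0024 -1.    ] F [ 0.103  -0.4133  1.8113] w 0.551
```

View pics/w5z.png

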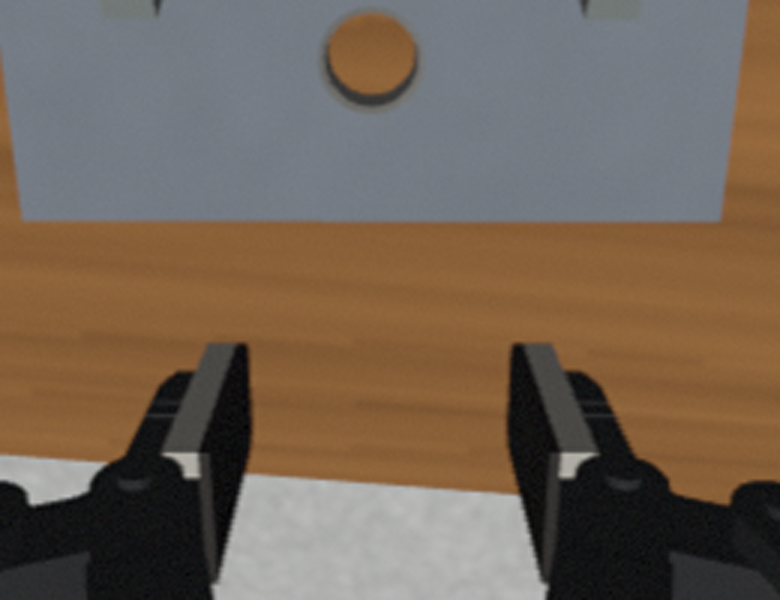

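>>> arm_command([
  [0.45,0.4,0,0.1,0,-0.003,0],
  [0.45,0.5,0,0.05,0,0,0],
  [0.45,0.5,0,0,0,0,0],
  [0.45,0.3,0,0,0,0,0],
  [0.45,0.1,0,0,0,0,0],
])

```text
t: 4.88
position: [0.4873, -0.0388, 0.036]
eef_rot: [0.002, 0.995, 0.102, -0.0]
force: [0.1, -0.0, 0.6]
gripper_width: 0.55
```

```bash
python3 - <<'E'
from h import *
st()
m=vision.camera_model('wrist'); im=vision.camera('wrist')
a=im[:,:,::-1]; 
cv2.imwrite('pics/w6z.png',cv2.resize(a[130:330,200:460],None,fx=3,fy=3,interpolation=cv2.INTER_CUBIC))
plan([.5494,-.0309,.0345],6.45,18,0.45)
E
```

```text
t 4.88 p [487.2516 -38.7794  36.0494] yaw 11.76 z [-0.0004 -0.004  -1.    ] F [ 0.1308 -0.0007  0.5943] w 0.550
[0.45, 0.35, 0.03, 0.01, 0.0, 0.0, 0.005]
[0.45, 0.35, 0.03, 0.01, 0.0, 0.0, 0.005]
[0.45, 0.35, 0.02, 0.01, 0.0, 0.0, 0.005]
[0.45, 0.35, 0.02, 0.01, 0.0, 0.0, 0.005]
[0.45, 0.35, 0.02, 0.01, 0.0, 0.0, 0.005]
[0.45, 0.35, 0.02, 0.01, 0.0, 0.0, 0.005]
[0.45, 0.35, 0.02, 0.01, 0.0, 0.0, 0.005]
[0.45, 0.35, 0.01, 0.01, 0.0, 0.0, 0.005]
[0.45, 0.35, 0.01, 0.01, 0.0, 0.0, 0.005]
[0.45, 0.35, 0.01, 0.01, 0.0, 0.0, 0.005]
[0.45, 0.35, 0.01, 0.01, 0.0, 0.0, 0.005]
[0.45, 0.35, 0.01, 0.01, 0.0, 0.0, 0.005]
[0.45, 0.35, 0.01, 0.01, 0.0, 0.0, 0.005]
[0.45, 0.35, 0.0, 0.01, 0.0, 0.0, 0.005]
[0.45, 0.35, 0.0, 0.01, 0.0, 0.0, 0.005]
[0.45, 0.35, 0.0, 0.01, 0.0, 0.0, 0.005]
[0.45, 0.35, -0.0, 0.01, 0.0, 0.0, 0.005]
[0.45, 0.35, -0.0, 0.01, 0.0, 0.0, 0.005]
```

View pics/w6z.png

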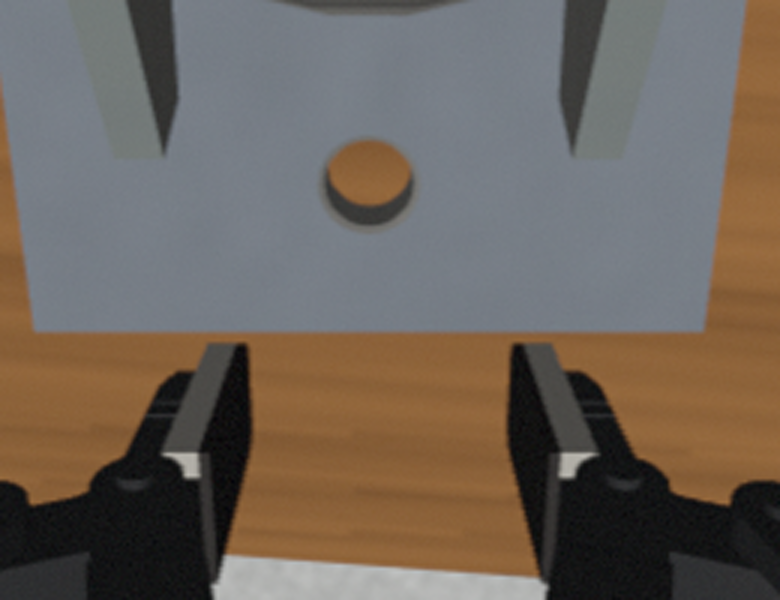

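>>> arm_command([
  [0.45,0.35,0.03,0.06,0,0.002,0],
  [0.45,0.35,0.03,0.06,0,0.002,0.003],
  [0.45,0.35,0.02,0.03,0,0,0.006],
  [0.45,0.35,0.02,0.01,0,0,0.006],
  [0.45,0.35,0.02,0.01,0,0,0.006],
  [0.45,0.35,0.02,0.01,0,0,0.006],
  [0.45,0.35,0.02,0.01,0,0,0.006],
  [0.45,0.35,0.01,0.01,0,0,0.006],
  [0.45,0.3,0.01,0.01,0,0,0.006],
])

```text
t: 5.68
position: [0.5144, -0.0348, 0.0355]
eef_rot: [0.001, 0.997, 0.08, -0.004]
force: [-8.7, -0.5, 10.5]
gripper_width: 0.55
```

```bash
python3 - <<'E'
from h import *
st()
m=vision.camera_model('wrist'); im=vision.camera('wrist')
a=im[:,:,::-1]; cv2.imwrite('pics/w7.png',a)
cv2.imwrite('pics/w7z.png',cv2.resize(a[130:330,200:460],None,fx=3,fy=3,interpolation=cv2.INTER_CUBIC))
plan([.5494,-.0309,.0350],6.45,10,0.45)
E
```

```text
t 5.68 p [514.3851 -34.7551  35.5327] yaw 9.18 z [-0.008  -0.0036 -1.    ] F [-8.6808 -0.4997 10.471 ] w 0.550
[0.45, 0.35, 0.02, 0.0, 0.0, 0.001, 0.005]
[0.45, 0.35, 0.02, 0.0, 0.0, 0.001, 0.005]
[0.45, 0.35, 0.01, 0.0, 0.0, 0.001, 0.005]
[0.45, 0.35, 0.01, 0.0, 0.0, 0.001, 0.005]
[0.45, 0.35, 0.01, 0.0, 0.0, 0.001, 0.005]
[0.45, 0.35, 0.01, 0.0, 0.0, 0.001, 0.005]
[0.45, 0.35, 0.01, 0.0, 0.0, 0.001, 0.005]
[0.45, 0.35, 0.01, 0.0, 0.0, 0.001, 0.005]
[0.45, 0.35, 0.0, 0.0, 0.0, 0.001, 0.005]
[0.45, 0.35, 0.0, 0.0, 0.0, 0.001, 0.005]
```

View pics/w7z.png

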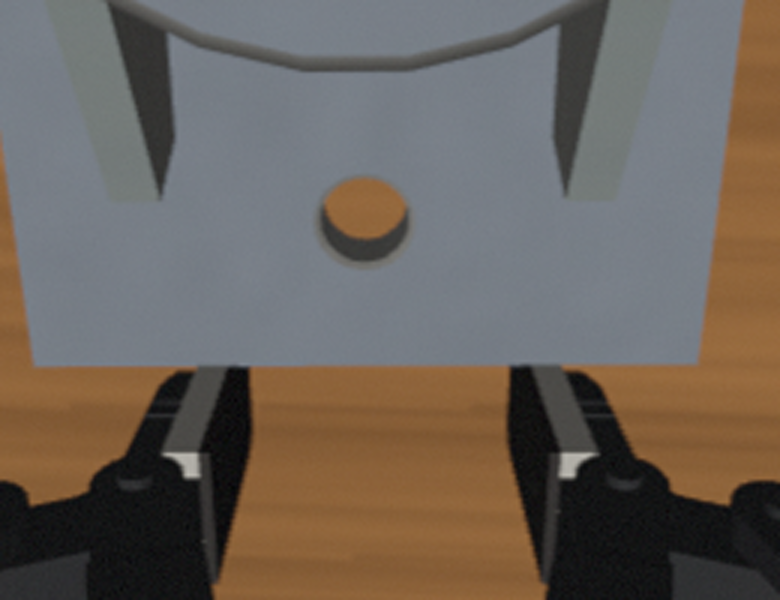

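>>> arm_command([
  [0.45,0,0,-0.25,0,0.008,0],
  [0.45,0.35,0.02,-0.1,0,0,0.005],
  [0.45,0.35,0.02,0,0,0,0.005],
  [0.45,0.35,0.01,0,0,0,0.005],
  [0.45,0.35,0.01,0,0,0,0.005],
  [0.45,0.35,0.01,0,0,0,0.005],
  [0.45,0.35,0.01,0,0,0,0.005],
])

```text
t: 6.32
position: [0.5363, -0.032, 0.0386]
eef_rot: [0.001, 0.998, 0.063, -0.001]
force: [-4.4, 0.1, 3.2]
gripper_width: 0.548
```

```bash
python3 - <<'E'
from h import *
st()
plan([.5494,-.0309,.0370],6.45,5,0.45)
E
```

```text
t 6.32 p [536.2581 -32.0357  38.5962] yaw 7.26 z [-0.0023 -0.0016 -1.    ] F [-4.3747  0.0773  3.224 ] w 0.548
[0.45, 0.26, 0.01, 0.03, 0.0, 0.001, 0.003]
[0.45, 0.26, 0.01, 0.03, 0.0, 0.001, 0.003]
[0.45, 0.26, 0.01, 0.03, 0.0, 0.001, 0.003]
[0.45, 0.26, 0.01, 0.03, 0.0, 0.001, 0.003]
[0.45, 0.26, 0.01, 0.03, 0.0, 0.001, 0.003]
```

>>> arm_command([
  [0.45,0.25,0.01,0,0,0,0.004],
  [0.45,0.25,0.01,0,0,0,0.004],
  [0.45,0.25,0.01,0,0,0,0.003],
  [0.45,0.2,0.01,0,0,0,0.003],
])

```text
t: 6.65
position: [0.5471, -0.0311, 0.0384]
eef_rot: [0.001, 0.998, 0.056, -0.001]
force: [-5.4, 0.6, 3.0]
gripper_width: 0.547
```

```bash
python3 - <<'E'
from h import *
st()
m=vision.camera_model('wrist'); im=vision.camera('wrist')
a=im[:,:,::-1]; cv2.imwrite('pics/w8.png',a)
im=vision.camera('top')[:,:,::-1]; cv2.imwrite('pics/top1.png',im)
cv2.imwrite('pics/top1z.png',cv2.resize(im[135:275,240:400],None,fx=4.2,fy=4.2,interpolation=cv2.INTER_CUBIC))
E
```

```text
t 6.65 p [547.1329 -31.0654  38.4312] yaw 6.37 z [-0.0027 -0.0015 -1.    ] F [-5.3903  0.5713  2.9721] w 0.547
```

View pics/w8.png

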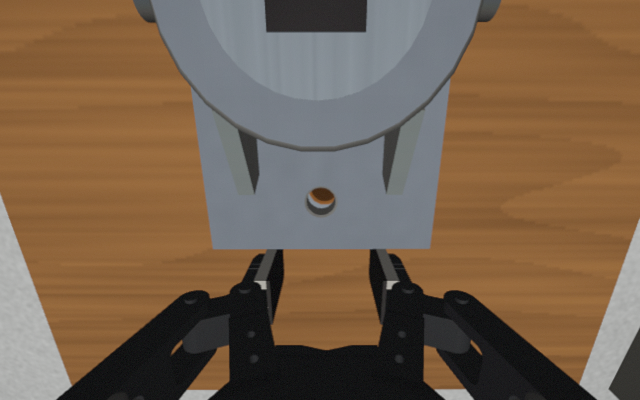

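View pics/top1z.png

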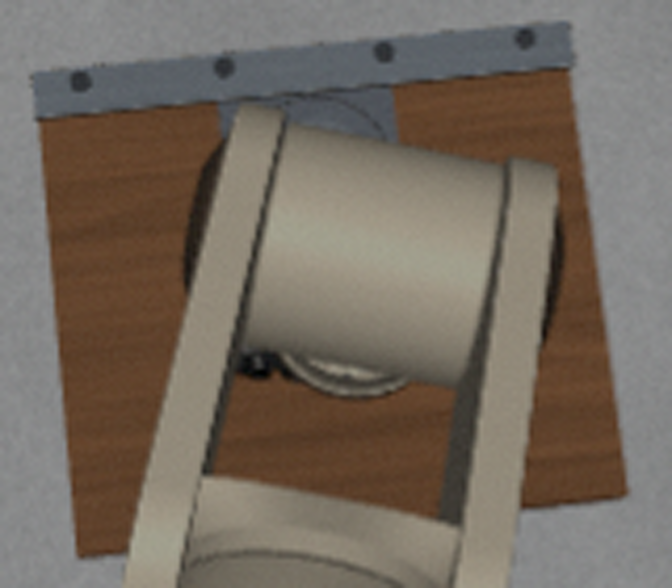

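>>> arm_command([
  [0.45,0.25,0,0,0,0,0],
  [0.45,0.25,0,0,0,0,0],
  [0.45,0.25,0,0,0,0,0],
])

```text
t: 7.0
position: [0.551, -0.0308, 0.0378]
eef_rot: [0.001, 0.998, 0.056, -0.006]
force: [-38.3, -5.6, 25.0]
gripper_width: 0.552
```

```bash
python3 - <<'E'
from h import *
st()
m=vision.camera_model('wrist'); im=vision.camera('wrist')
a=im[:,:,::-1]; cv2.imwrite('pics/w9.png',cv2.resize(a[130:330,200:460],None,fx=3,fy=3,interpolation=cv2.INTER_CUBIC))
E
```

```text
t 7.00 p [550.985  -30.7593  37.8007] yaw 6.39 z [-0.0118 -0.0024 -0.9999] F [-38.2569  -5.6428  25.0441] w 0.552
```

View pics/w9.png

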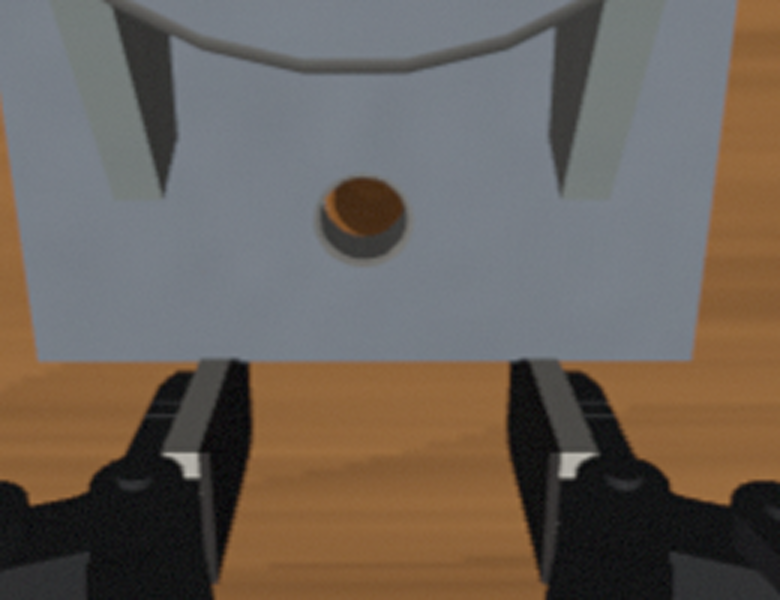

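>>> arm_command([
  [0.45,-0.4,0,-0.05,0,0.006,0],
  [0.45,-1.5,0,0,0,0.003,0],
  [0.45,-2,0,0,0,0,0],
  [0.45,-2,0,-1.5,0,0,0],
  [0.45,-1,0,-3,0,0,0],
  [0.2,0,0,-3.5,0,0,0],
  [0.2,0,0,-3.5,0,0,0],
  [0.2,0,0,-3,0,0,0],
  [0.2,0,0,0,0,0,0],
])

```text
t: 7.8
position: [0.4799, -0.0386, 0.1885]
eef_rot: [0.001, 0.998, 0.055, -0.001]
force: [1.6, -0.4, -0.0]
gripper_width: 0.802
```

```bash
python3 - <<'E'
from h import *
st()
m=vision.camera_model('wrist'); im=vision.camera('wrist')
import json; json.dump({k:np.array(v).tolist() for k,v in m.items()},open('w10.json','w'))
a=im[:,:,::-1]; cv2.imwrite('pics/w10.png',a)
cv2.imwrite('pics/w10s.png',cv2.resize(a[0:220,150:510],None,fx=2.2,fy=2.2,interpolation=cv2.INTER_CUBIC))
for k in ('stand_hole','block_hole'):
  for d in vision.place_of('wrist',k)[:2]: print(k,d['confidence'],d['at'],atz(m,d['at'],.05)[:2])
E
```

```text
t 7.80 p [479.8889 -38.6214 188.4697] yaw 6.36 z [-0.0024 -0.0012 -1.    ] F [ 1.5603 -0.353  -0.0165] w 0.802
stand_hole 0.86 [321.8, 73.8] [ 0.5854 -0.0237]
block_hole 0.97 [324.5, 72.8] [ 0.5865 -0.026 ]
```

View pics/w10s.png

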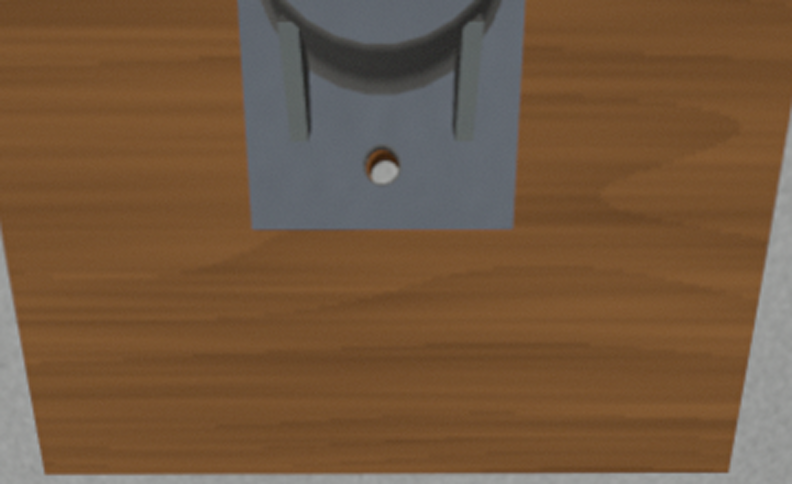

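```bash
python3 - <<'E'
from h import *
import json
m=json.load(open('w10.json'))
c=lambda u,v:(u/2.2+150-.3,v/2.2-.3)
W=lambda u,v,z:atz(m,c(u,v),z)[:2]
bl,br=W(45,473,.038),W(729,471.5,.038); d=bl-br; thb=np.arctan2(d[1],d[0])-np.pi/2
M=np.array([[np.cos(thb),-np.sin(thb)],[np.sin(thb),np.cos(thb)]]); t=(bl+br)/2-M@[-.165,0]
print(np.linalg.norm(d),np.degrees(thb),t,'blockhole',M@[-.0255,0]+t)
S=[((251,228.5),(-.1,.055)),((514,229.5),(-.1,-.055)),((382,166),(-.075,0))]
th2,t2,M2,res=fit2([s[1] for s in S],[W(*s[0],.05) for s in S]); print(np.degrees(th2),t2,res*1000,'sh',W(382,166,.05))
print('rel',M.T@(t2-t)*1000,np.degrees(th2-thb), 'holeoffset',(M.T@(W(382,166,.05)-M@[-.0255,0]-t))*1000)
print('white at bench',W(384,172,0), (M.T@(W(384,172,0)-M@[-.0255,0]-t))*1000)
E
```

```text
0.3387828761274544 6.432098697734522 [ 0.6111 -0.0238] blockhole [ 0.5858 -0.0267]
6.132620076042125 [ 0.6594 -0.0173] [[ 0.1946  0.2784]
 [ 0.1966 -0.3899]
 [-0.3912  0.1116]] sh [ 0.5844 -0.0252]
rel [48.7202  1.0846] -0.2994786216923972 holeoffset [-1.1551  1.6313]
white at bench [ 0.5867 -0.0255] [1.0701 1.0823]
```

```bash
python3 - <<'E'
from h import *
st()
plan([.39,.345,.28],-11.35,14,0)
E
```

```text
t 7.95 p [477.9806 -38.1589 182.3279] yaw 6.36 z [-0.0101  0.0006 -0.9999] F [-0.2185  0.8636 -0.363 ] w 0.800
[0, -0.33, -2.79, -0.69, -0.0, 0.001, 0.022]
[0, -0.39, -2.78, -0.69, -0.0, 0.001, 0.022]
[0, -0.45, -2.77, -0.69, -0.0, 0.001, 0.022]
[0, -0.51, -2.76, -0.69, -0.0, 0.001, 0.022]
[0, -0.57, -2.75, -0.69, -0.0, 0.001, 0.022]
[0, -0.63, -2.74, -0.69, -0.0, 0.001, 0.022]
[0, -0.69, -2.72, -0.69, -0.0, 0.001, 0.022]
[0, -0.75, -2.71, -0.69, -0.0, 0.001, 0.022]
[0, -0.81, -2.69, -0.69, -0.0, 0.001, 0.022]
[0, -0.87, -2.67, -0.69, -0.0, 0.001, 0.022]
[0, -0.93, -2.65, -0.69, -0.0, 0.001, 0.022]
[0, -0.98, -2.63, -0.7, -0.0, 0.001, 0.022]
[0, -1.04, -2.61, -0.7, -0.0, 0.001, 0.022]
[0, -1.1, -2.58, -0.7, -0.0, 0.001, 0.022]
```

>>> arm_command([
  [0,-0.3,-2.8,-0.9,0,0,0.022],
  [0,-0.4,-2.8,-0.9,0,0,0.022],
  [0,-0.45,-2.8,-0.8,0,0,0.022],
  [0,-0.5,-2.75,-0.7,0,0,0.022],
  [0,-0.55,-2.75,-0.7,0,0,0.022],
  [0,-0.6,-2.75,-0.7,0,0,0.022],
  [0,-0.7,-2.7,-0.7,0,0,0.022],
  [0,-0.75,-2.7,-0.7,0,0,0.022],
  [0,-0.8,-2.7,-0.7,0,0,0.022],
  [0,-0.85,-2.7,-0.7,0,0,0.022],
  [0,-0.9,-2.65,-0.7,0,0,0.022],
  [0,-1,-2.6,-0.6,0,0,0.022],
  [0,-1,-2.6,-0.6,0,0,0.022],
  [0,-1.1,-2.5,-0.6,0,0,0.022],
  [0,0,0,0,0,0,0],
  [0,0,0,0,0,0,0],
  [0,0,0,0,0,0,0],
])

```text
t: 9.37
position: [0.3862, 0.3627, 0.2601]
eef_rot: [0.006, 0.994, -0.107, -0.022]
force: [-0.6, -0.7, 0.3]
gripper_width: 1.002
```

```bash
python3 - <<'E'
from h import *
st()
m=vision.camera_model('wrist'); im=vision.camera('wrist')
import json; json.dump({k:np.array(v).tolist() for k,v in m.items()},open('w11.json','w'))
a=im[:,:,::-1]; cv2.imwrite('pics/w11.png',a)
for k,z in dict(drift_grip=.109,bolt_grip=.082,rack_near=.07,rack_far=.07).items():
  for d in vision.place_of('wrist',k)[:2]: print(k,d['confidence'],d['at'],atz(m,d['at'],z)[:2])
im=vision.camera('top')[:,:,::-1]; cv2.imwrite('pics/top2.png',im)
cv2.imwrite('pics/top2z.png',cv2.resize(im[135:275,240:400],None,fx=4.2,fy=4.2,interpolation=cv2.INTER_CUBIC))
st()
E
```

```text
t 9.37 p [386.168  362.698  260.1124] yaw -12.33 z [-0.0448 -0.0077 -0.999 ] F [-0.6278 -0.737   0.2779] w 1.002
drift_grip 0.65 [326.5, 118.1] [0.4461 0.3457]
drift_grip 0.57 [325.6, 32.1] [0.5181 0.3308]
bolt_grip 0.66 [328.1, 29.8] [0.5242 0.3266]
rack_near 0.59 [327.0, 113.2] [0.448 0.344]
rack_far 0.72 [324.4, 31.4] [0.5257 0.3297]
t 9.67 p [386.6644 362.0346 261.5885] yaw -12.44 z [-0.043  -0.0065 -0.9991] F [0.2974 0.2722 0.462 ] w 1.002
```

View pics/w11.png

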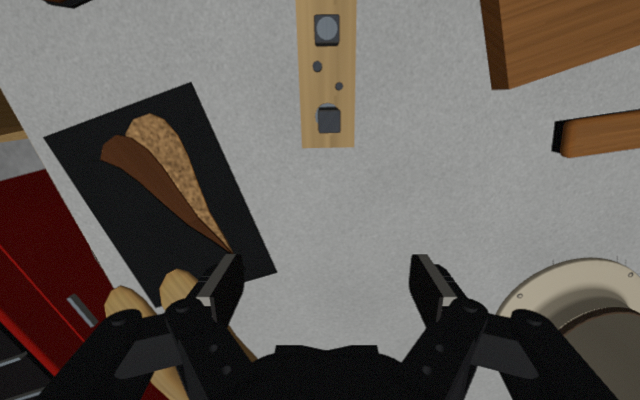

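View pics/top2z.png

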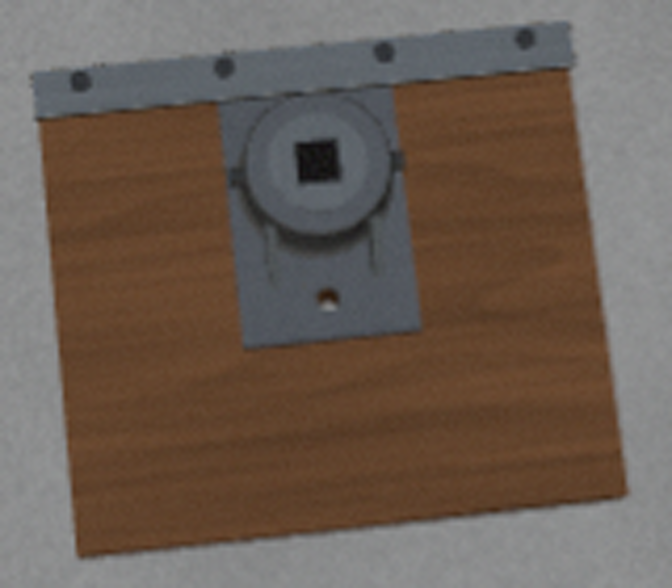

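```bash
python3 - <<'E'
import cv2
a=cv2.imread('pics/w11.png')
cv2.imwrite('pics/w11z.png',cv2.resize(a[0:155,285:370],None,fx=5,fy=5,interpolation=cv2.INTER_CUBIC)[:,:])
E
```

```text
(no output)
```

View pics/w11z.png

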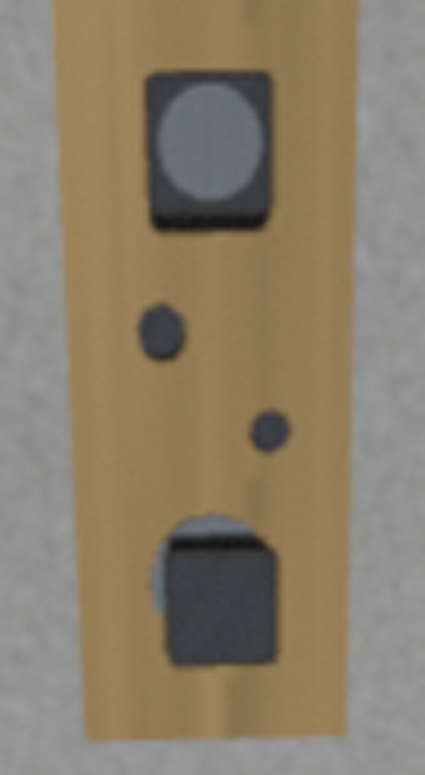

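```bash
python3 - <<'E'
from h import *
import json
m=json.load(open('w11.json'))
W=lambda u,v,z:atz(m,(u/5+285-.4,v/5-.4),z)[:2]
a=W(222,607,.142);b=W(211,576,.076)
print('drift top',a,'collar',b); print('handle corners',[W(*p,.142) for p in((167,547),(277,547),(277,662),(170,663))])
tl,tr=W(167,547,.142),W(277,547,.142);bl,br=W(170,663,.142),W(277,662,.142)
print(np.degrees(np.arctan2(*(tl-bl)[::-1])),np.degrees(np.arctan2(*(tr-br)[::-1])),np.linalg.norm(tl-tr),np.linalg.norm(tl-bl))
print('bolt',W(210,142,.094))
st()
plan([.446,.344,.20],-12,6,0)
E
```

```text
drift top [0.4458 0.3442] collar [0.4468 0.3446]
handle corners [array([0.4575, 0.3512]), array([0.4534, 0.3329]), array([0.4346, 0.3367]), array([0.4384, 0.355 ])]
-11.34767978437564 -11.396983516434705 0.018774242817040356 0.019407626055714652
bolt [0.5238 0.3284]
t 9.67 p [386.6644 362.0346 261.5885] yaw -12.44 z [-0.043  -0.0065 -0.9991] F [0.2974 0.2722 0.462 ] w 1.002
[0, 1.07, 0.07, 0.98, 0.003, 0.007, -0.001]
[0, 1.06, 0.07, 0.99, 0.003, 0.007, -0.001]
[0, 1.06, 0.07, 1.0, 0.003, 0.007, -0.001]
[0, 1.05, 0.08, 1.01, 0.003, 0.007, -0.001]
[0, 1.04, 0.08, 1.01, 0.003, 0.007, -0.001]
[0, 1.04, 0.08, 1.02, 0.003, 0.007, -0.001]
```

>>> arm_command([
  [0,1.1,0.07,0.9,0.003,0.007,-0.003],
  [0,1.1,0.07,1.0,0.003,0.007,-0.003],
  [0,1.1,0.07,1.1,0.003,0.007,-0.003],
  [0,1.05,0.07,1.2,0.003,0.007,-0.003],
  [0,1,0.08,1.3,0.003,0.007,-0.003],
  [0,0.7,0.08,1.3,0.003,0.007,-0.003],
  [0,0,0,0.5,0,0,0],
  [0,0,0,0,0,0,0],
  [0,0,0,0,0,0,0],
])

```text
t: 10.42
position: [0.451, 0.3394, 0.1809]
eef_rot: [-0.002, 0.995, -0.1, 0.004]
force: [0.1, 0.0, 0.1]
gripper_width: 1.001
```

```bash
python3 - <<'E'
from h import *
st()
m=vision.camera_model('wrist'); im=vision.camera('wrist')
a=im[:,:,::-1]; cv2.imwrite('pics/w12.png',a)
plan([.446,.344,.092],-11.4,1,0)
E
```

```text
t 10.42 p [450.9987 339.391  180.8948] yaw -11.48 z [ 0.0084  0.0032 -1.    ] F [0.0932 0.0251 0.1263] w 1.001
[0, -0.64, -0.29, 8.91, -0.005, -0.008, -0.001]
```

View pics/w12.png

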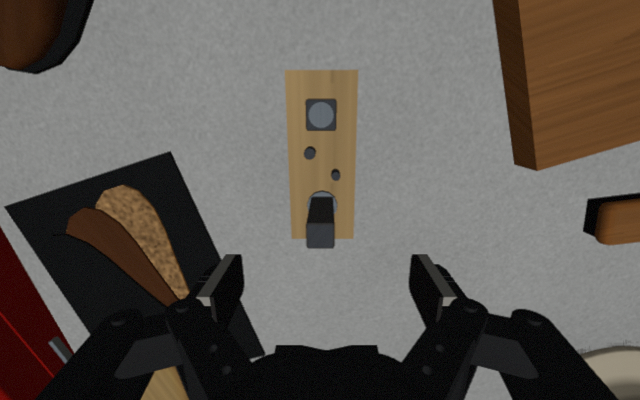

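>>> arm_command([
  [0,-0.3,-0.15,1.2,-0.003,-0.004,0],
  [0,-0.2,-0.1,1.5,-0.002,-0.003,0],
  [0,-0.05,0,1.6,0,0,0],
  [0,0,0,1.6,0,0,0],
  [0,0,0,1.4,0,0,0],
  [0,0,0,0.6,0,0,0],
  [0,0,0,0,0,0,0],
  [0,0,0,0,0,0,0],
])

```text
t: 11.13
position: [0.4448, 0.3461, 0.1001]
eef_rot: [-0.002, 0.995, -0.099, 0.002]
force: [-0.6, 0.0, 1.3]
gripper_width: 1.001
```

```bash
python3 - <<'E'
from h import *
st()
m=vision.camera_model('wrist'); im=vision.camera('wrist')
a=im[:,:,::-1]; cv2.imwrite('pics/w13.png',a)
plan([.446,.344,.090],-11.4,1,0)
E
```

```text
t 11.13 p [444.7656 346.0878 100.0829] yaw -11.34 z [ 0.0044  0.0028 -1.    ] F [-0.6326  0.0361  1.3411] w 1.001
[0, 0.15, 0.19, 1.03, -0.004, -0.004, 0.001]
```

View pics/w13.png

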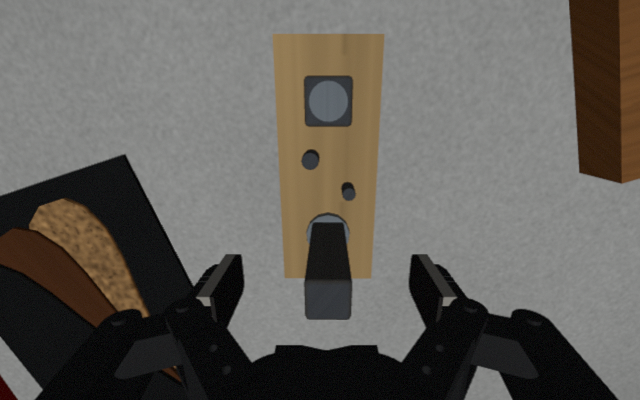

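>>> arm_command([
  [0,0.1,0.05,0.8,-0.004,-0.004,0],
  [0,0,0,0.3,0,0,0],
  [0.5,0,0,0,0,0,0],
  [1,0,0,0,0,0,0],
  [1,0,0,0,0,0,0],
  [1,0,0,0,0,0,0],
  [1,0,0,0,0,0,0],
  [1,0,0,0,0,0,0],
], force=110)

```text
t: 11.85
position: [0.4472, 0.3462, 0.0913]
eef_rot: [-0.001, 0.995, -0.099, 0.002]
force: [-0.5, 0.2, -1.9]
gripper_width: 0.222
```

```bash
python3 - <<'E'
from h import *
st()
m=vision.camera_model('wrist'); im=vision.camera('wrist')
a=im[:,:,::-1]; cv2.imwrite('pics/w14.png',a)
E
```

```text
t 11.85 p [447.1676 346.1533  91.299 ] yaw -11.34 z [ 0.0034  0.0017 -1.    ] F [-0.5294  0.2051 -1.8785] w 0.222
```

View pics/w14.png

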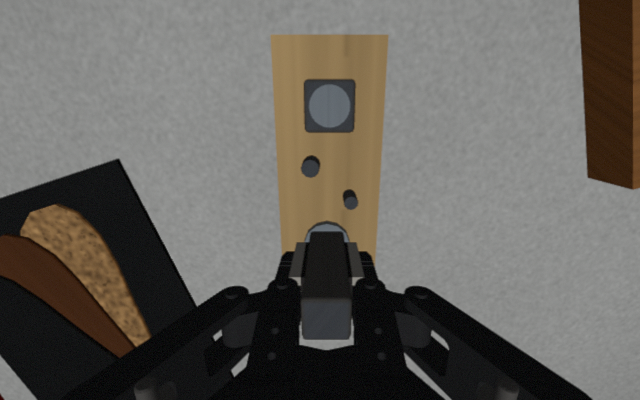

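```bash
python3 - <<'E'
from h import *
plan([.5855,-.0267,.225],6.43,16,1,start=([.4472,.3462,.225],-11.34))
E
```

```text
[1, 1.31, 2.12, 0.0, 0.0, 0.0, -0.019]
[1, 1.26, 2.14, 0.0, 0.0, 0.0, -0.019]
[1, 1.22, 2.16, 0.0, 0.0, 0.0, -0.019]
[1, 1.18, 2.19, 0.0, 0.0, 0.0, -0.019]
[1, 1.14, 2.21, 0.0, 0.0, 0.0, -0.019]
[1, 1.09, 2.23, 0.0, 0.0, 0.0, -0.019]
[1, 1.05, 2.25, 0.0, 0.0, 0.0, -0.019]
[1, 1.01, 2.27, 0.0, 0.0, 0.0, -0.019]
[1, 0.96, 2.29, 0.0, 0.0, 0.0, -0.019]
[1, 0.92, 2.31, 0.0, 0.0, 0.0, -0.019]
[1, 0.87, 2.33, 0.0, 0.0, 0.0, -0.019]
[1, 0.83, 2.34, 0.0, 0.0, 0.0, -0.019]
[1, 0.78, 2.36, 0.0, 0.0, 0.0, -0.019]
[1, 0.74, 2.37, 0.0, 0.0, 0.0, -0.019]
[1, 0.69, 2.39, 0.0, 0.0, 0.0, -0.019]
[1, 0.64, 2.4, 0.0, 0.0, 0.0, -0.019]
```

>>> arm_command([
  [1,0,0,-0.5,0,0,0],
  [1,0,0,-1.5,0,0,0],
  [1,0,0,-2.5,0,0,0],
  [1,0,0,-2.5,0,0,0],
  [1,0,0,-2.5,0,0,0],
  [1,0,0,-2.5,0,0,0],
  [1,0,0,-1,0,0,0],
  [1,0,0,0,0,0,0],
])

```text
t: 12.57
position: [0.445, 0.3451, 0.2263]
eef_rot: [0.0, 0.995, -0.099, -0.001]
force: [0.7, 0.1, -1.9]
gripper_width: 0.219
```

```bash
python3 - <<'E'
from h import *
st()
im=vision.camera('scene')[:,:,::-1]; cv2.imwrite('pics/s1.png',im)
E
```

```text
t 12.57 p [445.0413 345.0865 226.3188] yaw -11.34 z [-0.0014 -0.0007 -1.    ] F [ 0.6801  0.1295 -1.9462] w 0.219
```

View pics/s1.png

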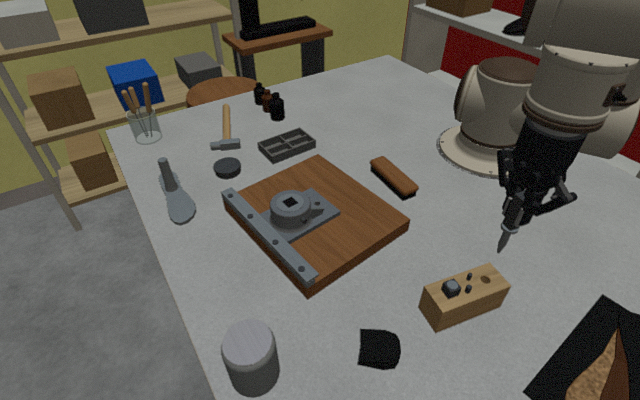

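Drift held, clear of the rack (tip about pixel 502,250). Over to the block.

>>> arm_command([
  [1,1.3,2.1,0,0,0,-0.019],
  [1,1.25,2.1,0,0,0,-0.019],
  [1,1.2,2.2,0,0,0,-0.019],
  [1,1.2,2.2,0,0,0,-0.019],
  [1,1.15,2.2,0,0,0,-0.019],
  [1,1.1,2.2,0,0,0,-0.019],
  [1,1.05,2.25,0,0,0,-0.019],
  [1,1,2.3,0,0,0,-0.019],
  [1,0.95,2.3,0,0,0,-0.019],
  [1,0.9,2.3,0,0,0,-0.019],
  [1,0.9,2.3,0,0,0,-0.019],
  [1,0.8,2.3,0,0,0,-0.019],
  [1,0.8,2.3,0,0,0,-0.019],
  [1,0.7,2.2,0,0,0,-0.019],
  [1,0.5,1.5,0,0,0,-0.019],
  [1,0.3,0.6,0,0,0,-0.01],
  [1,0,0,0,0,0,0],
  [1,0,0,0,0,0,0],
])

```text
t: 14.12
position: [0.5714, -0.0145, 0.1892]
eef_rot: [0.0, 0.998, 0.057, -0.021]
force: [0.9, 0.1, -1.3]
gripper_width: 0.22
```

```bash
python3 - <<'E'
from h import *
st()
plan([.5855,-.0267,.17],6.43,1,1)
E
```

```text
t 14.12 p [571.4017 -14.5189 189.1582] yaw 6.50 z [-0.0426 -0.0033 -0.9991] F [ 0.8797  0.0621 -1.3403] w 0.220
[1, 1.34, 1.37, 1.86, -0.002, 0.043, 0.001]
```

>>> arm_command([
  [1,0.6,0.6,0,-0.001,0.02,0],
  [1,0.5,0.5,0,0,0.015,0],
  [1,0.2,0.2,0,0,0.006,0],
  [1,0,0,0,0,0,0],
  [1,0,0,0,0,0,0],
  [1,0,0,0,0,0,0],
])

```text
t: 14.62
position: [0.5863, -0.0235, 0.1879]
eef_rot: [-0.001, 0.998, 0.058, 0.001]
force: [-0.0, -0.4, -2.0]
gripper_width: 0.219
```

```bash
python3 - <<'E'
from h import *
st()
m=vision.camera_model('wrist'); im=vision.camera('wrist')
a=im[:,:,::-1]; cv2.imwrite('pics/w15.png',a)
m2=vision.camera_model('scene');im=vision.camera('scene')[:,:,::-1]; cv2.imwrite('pics/s2.png',cv2.resize(im[130:270,210:420],None,fx=3.8,fy=3.8,interpolation=cv2.INTER_CUBIC))
st()
plan([.5855,-.0267,.17],6.43,1,1)
E
```

```text
t 14.62 p [586.2737 -23.4879 187.8547] yaw 6.62 z [ 0.002   0.0015 -1.    ] F [-0.0269 -0.4471 -1.9896] w 0.219
t 14.72 p [586.257  -23.518  187.8516] yaw 6.62 z [ 0.0019  0.0015 -1.    ] F [-0.2366 -0.8925 -3.6287] w 0.223
[1, -0.12, 0.31, 1.78, -0.001, -0.002, 0.003]
```

View pics/w15.png

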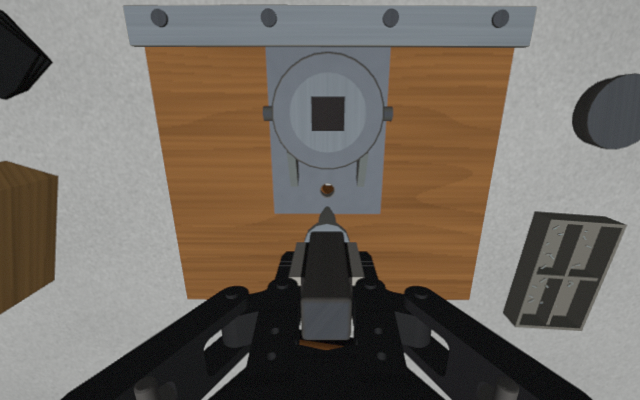

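View pics/s2.png

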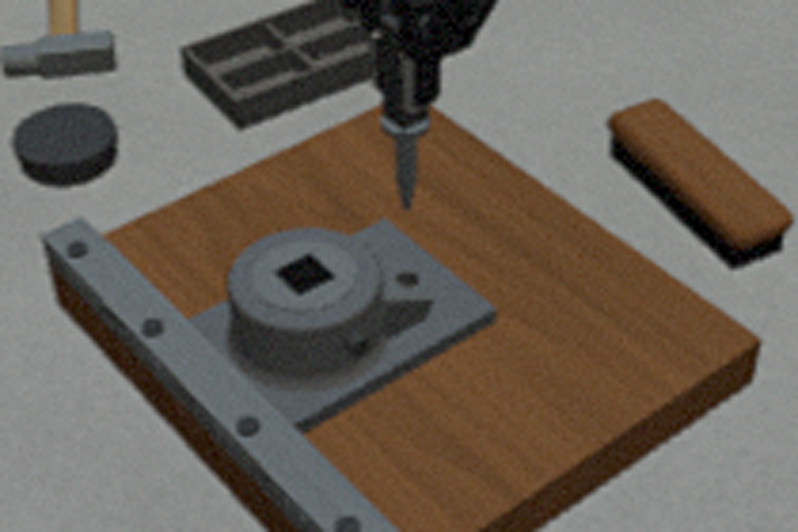

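```bash
python3 - <<'E'
from h import *
import cv2
a=cv2.imread('pics/w15.png'); cv2.imwrite('pics/w15z.png',cv2.resize(a[165:260,280:375],None,fx=7,fy=7,interpolation=cv2.INTER_CUBIC))
m=vision.camera_model('wrist'); m2=vision.camera_model('scene')
o=r.get_obs();p=np.array(o['position']);Rm=q2m(o['eef_rot'])
tip=p+Rm@[0,0,.0813]; print('tip nominal',tip,'wrist px',proj(m,tip),'scene px',proj(m2,tip), (proj(m2,tip)[0]-[210,130])*3.8)
print('hole px of (.5855,-.0267)',proj(m,[.5855,-.0267,.05]),(proj(m2,[.5855,-.0267,.05])[0]-[210,130])*3.8)
E
```

```text
tip nominal [ 0.5864 -0.0234  0.1066] wrist px [[325.4697 206.979 ]] scene px [[316.5252 184.3723]] [404.7956 206.6146]
hole px of (.5855,-.0267) [[328.8216 189.9599]] [404.2645 273.6084]
```

View pics/w15z.png

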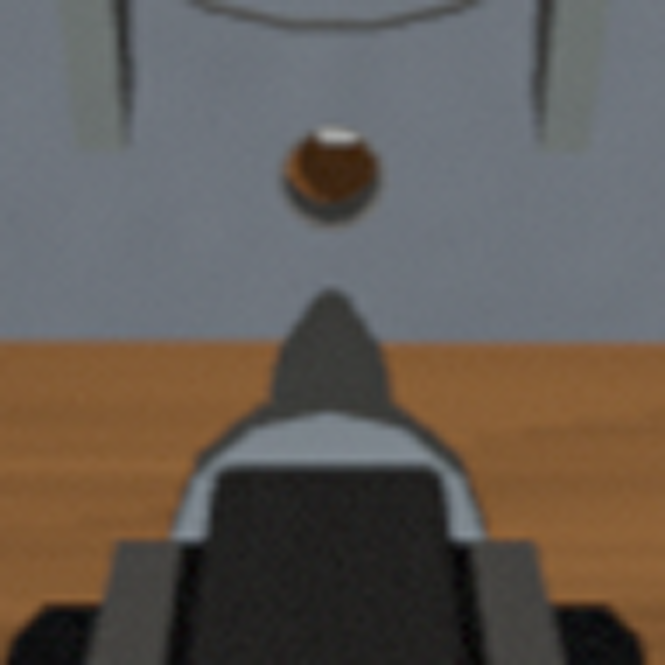

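```bash
python3 - <<'E'
from h import *
m=vision.camera_model('wrist'); m2=vision.camera_model('scene')
print('hole scene',atz(m2,(407.5/3.8+210-.3,279/3.8+130-.3),.05),'hole wrist',atz(m,(327.2,189.7),.05))
print('tip scene',atz(m2,(406/3.8+210-.3,207.5/3.8+130-.3),.1066),'tip wrist',atz(m,(327,207.9),.1066))
# stand base/keeper from wrist: block pose
st()
E
```

```text
hole scene [ 0.5865 -0.0227  0.05  ] hole wrist [ 0.5856 -0.025   0.05  ]
tip scene [ 0.5863 -0.0235  0.1066] tip wrist [ 0.5858 -0.0247  0.1066]
t 14.72 p [586.257  -23.518  187.8516] yaw 6.62 z [ 0.0019  0.0015 -1.    ] F [-0.2366 -0.8925 -3.6287] w 0.223
```

>>> arm_command([
  [1,0,0.03,1,-0.001,-0.002,0.003],
  [1,0,0.03,1.2,0,0,0],
  [1,0,0,1.2,0,0,0],
  [1,0,0,1,0,0,0],
  [1,0,0,0.4,0,0,0],
  [1,0,0,0,0,0,0],
  [1,0,0,0,0,0,0],
])

```text
t: 15.3
position: [0.5854, -0.0236, 0.1333]
eef_rot: [-0.0, 0.998, 0.056, -0.001]
force: [0.6, 0.7, -1.5]
gripper_width: 0.218
```

```bash
python3 - <<'E'
from h import *
st()
m=vision.camera_model('wrist'); im=vision.camera('wrist')
a=im[:,:,::-1]; cv2.imwrite('pics/w16.png',cv2.resize(a[150:270,240:410],None,fx=4.5,fy=4.5,interpolation=cv2.INTER_CUBIC))
m2=vision.camera_model('scene');im=vision.camera('scene')[:,:,::-1]; cv2.imwrite('pics/s3.png',cv2.resize(im[130:270,210:420],None,fx=3.8,fy=3.8,interpolation=cv2.INTER_CUBIC))
E
```

```text
t 15.30 p [585.3758 -23.6006 133.2701] yaw 6.45 z [-0.0026  0.0005 -1.    ] F [ 0.6393  0.6598 -1.5059] w 0.218
```

View pics/w16.png

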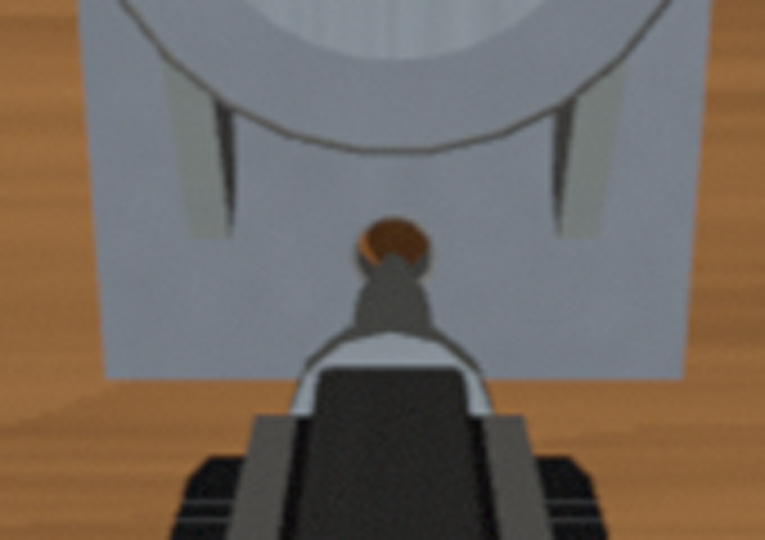

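View pics/s3.png

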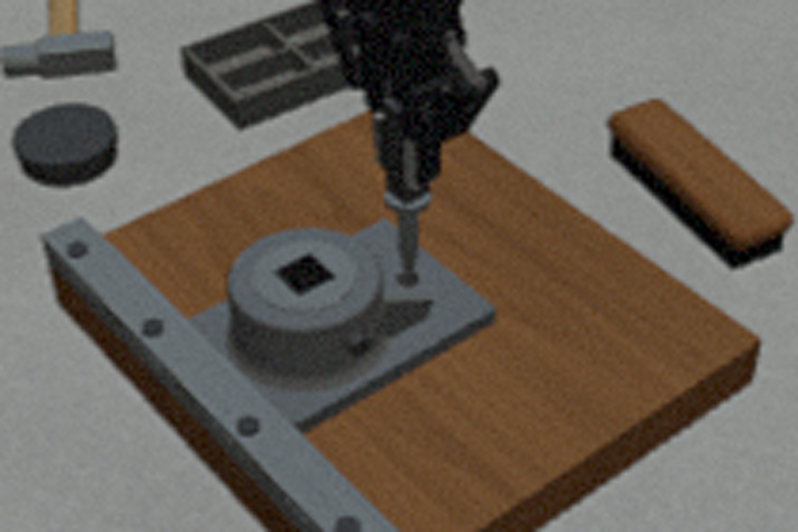

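>>> arm_command([
  [1,0.05,0.06,0.5,0,0,0],
  [1,0,0.03,0.5,0,0,0],
  [1,0,0,0.5,0,0,0],
  [1,0,0,0.4,0,0,0],
])

```text
t: 15.73
position: [0.5874, -0.0248, 0.1155]
eef_rot: [0.0, 0.998, 0.056, 0.001]
force: [0.4, 0.0, -2.1]
gripper_width: 0.219
```

```bash
python3 - <<'E'
from h import *
st()
E
```

```text
t 15.73 p [587.3814 -24.778  115.5181] yaw 6.45 z [ 0.0021 -0.0003 -1.    ] F [ 0.3897  0.0211 -2.1172] w 0.219
```

>>> arm_command([
  [1,-0.06,0,0.4,0,0,0],
  [1,0,0,0.4,0,0,0],
  [1,0,0,0.4,0,0,0],
])

```text
t: 15.98
position: [0.5866, -0.0245, 0.102]
eef_rot: [-0.0, 0.998, 0.056, 0.001]
force: [-0.1, 1.1, -2.0]
gripper_width: 0.222
```

```bash
python3 - <<'E'
from h import *
st()
E
```

```text
t 15.98 p [586.5831 -24.4923 102.0453] yaw 6.45 z [ 0.0018  0.0004 -1.    ] F [-0.1379  1.1217 -1.9986] w 0.222
```

>>> arm_command([
  [1,0,0,0.4,0,0,0],
  [1,0,0,0.4,0,0,0],
  [1,0,0,0.4,0,0,0],
])

```text
t: 16.23
position: [0.5865, -0.0247, 0.0888]
eef_rot: [0.0, 0.998, 0.056, 0.001]
force: [-1.5, 0.5, 0.4]
gripper_width: 0.22
```

```bash
python3 - <<'E'
from h import *
st()
E
```

```text
t 16.23 p [586.4855 -24.7255  88.8491] yaw 6.45 z [ 0.0016 -0.0002 -1.    ] F [-1.4509  0.536   0.3646] w 0.220
```

>>> arm_command([
  [1,0,0,0.25,0,0,0],
  [1,0,0,0.15,0,0,0],
  [1,0,0,0,0,0,0],
])

```text
t: 16.48
position: [0.5864, -0.0248, 0.0836]
eef_rot: [0.0, 0.998, 0.056, 0.0]
force: [-0.4, -0.1, -1.9]
gripper_width: 0.216
```

```bash
python3 - <<'E'
from h import *
st()
m=vision.camera_model('wrist'); im=vision.camera('wrist')
a=im[:,:,::-1]; cv2.imwrite('pics/w17.png',cv2.resize(a[150:270,240:410],None,fx=4.5,fy=4.5,interpolation=cv2.INTER_CUBIC))
m2=vision.camera_model('scene');im=vision.camera('scene')[:,:,::-1]; cv2.imwrite('pics/s4.png',cv2.resize(im[130:270,210:420],None,fx=3.8,fy=3.8,interpolation=cv2.INTER_CUBIC))
for d in vision.place_of('scene','drift_grip')[:1]: print(d)
o=r.get_obs();p=np.array(o['position']);Rm=q2m(o['eef_rot'])
for h in (.0711,.0651): print('collar',h,(proj(m2,[p[0],p[1],h])[0]-[210,130])*3.8)
print('collar bottom expected',(proj(m2,[p[0],p[1],p[2]-.0813+.06])[0]-[210,130])*3.8, proj(m2,[p[0],p[1],p[2]+.0187]))
E
```

```text
t 16.48 p [586.358  -24.7653  83.5622] yaw 6.45 z [ 0.001  -0.0001 -1.    ] F [-0.4247 -0.1332 -1.9338] w 0.216
{'at': [318.7, 186.9], 'confidence': 0.5}
collar 0.0711 [404.3834 250.2512]
collar 0.0651 [404.4987 257.6172]
collar bottom expected [404.5475 260.7394] [[316.2533 185.4097]]
```

View pics/w17.png

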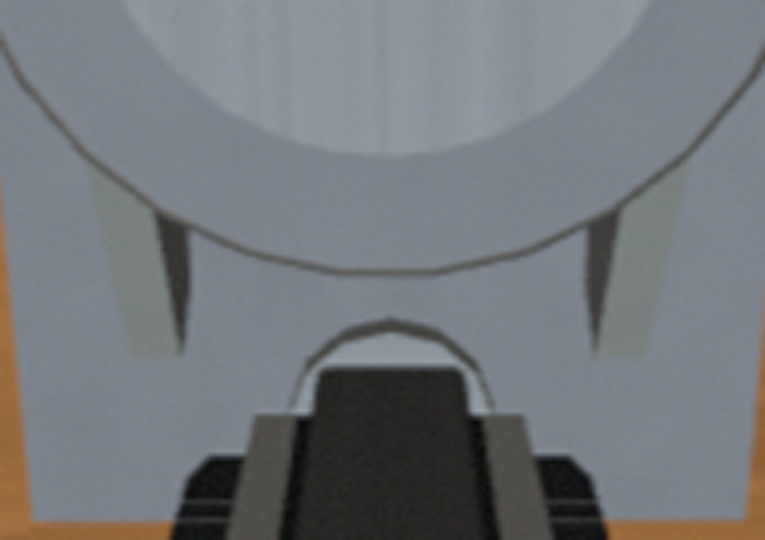

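View pics/s4.png

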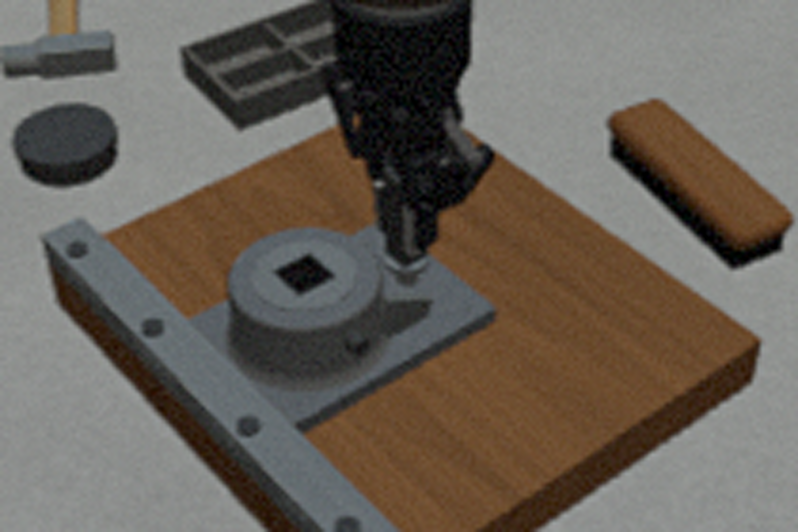

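>>> arm_command([
  [1,0,0,-0.4,0,0,0],
  [1,0,0,-0.8,0,0,0],
  [1,0,0,-1.2,0,0,0],
  [1,0,0,-1.5,0,0,0],
  [1,0,0,-2,0,0,0],
  [1,0,0,-2.5,0,0,0],
  [1,0,0,-2.5,0,0,0],
  [1,0,0,-2.5,0,0,0],
  [1,0,0,-1.5,0,0,0],
  [1,0,0,0,0,0,0],
])

```text
t: 17.47
position: [0.5854, -0.0246, 0.25]
eef_rot: [0.001, 0.998, 0.056, 0.003]
force: [-0.6, -0.4, -1.0]
gripper_width: 0.217
```

```bash
python3 - <<'E'
from h import *
m=vision.camera_model('wrist'); im=vision.camera('wrist')
a=im[:,:,::-1]; cv2.imwrite('pics/w18.png',a)
st()
plan([.4465,.3455,.225],-11.4,16,1)
E
```

```text
t 17.52 p [585.2636 -24.5101 248.6055] yaw 6.45 z [ 0.0056 -0.0009 -1.    ] F [ 0.5463  0.4518 -0.8492] w 0.220
[1, -0.6, -2.4, 0.14, 0.0, -0.0, 0.019]
[1, -0.65, -2.38, 0.14, 0.0, -0.0, 0.019]
[1, -0.7, -2.37, 0.14, 0.0, -0.0, 0.019]
[1, -0.74, -2.36, 0.14, 0.0, -0.0, 0.019]
[1, -0.79, -2.34, 0.14, 0.0, -0.0, 0.019]
[1, -0.83, -2.33, 0.14, 0.0, -0.0, 0.019]
[1, -0.88, -2.31, 0.14, 0.0, -0.0, 0.019]
[1, -0.92, -2.29, 0.14, 0.0, -0.0, 0.019]
[1, -0.97, -2.27, 0.14, 0.0, -0.0, 0.019]
[1, -1.01, -2.25, 0.14, 0.0, -0.0, 0.019]
[1, -1.05, -2.23, 0.14, 0.0, -0.0, 0.019]
[1, -1.1, -2.21, 0.14, 0.0, -0.0, 0.019]
[1, -1.14, -2.19, 0.15, 0.0, -0.0, 0.019]
[1, -1.18, -2.17, 0.15, 0.0, -0.0, 0.019]
[1, -1.22, -2.14, 0.15, 0.0, -0.0, 0.019]
[1, -1.27, -2.12, 0.15, 0.0, -0.0, 0.019]
```

View pics/w18.png

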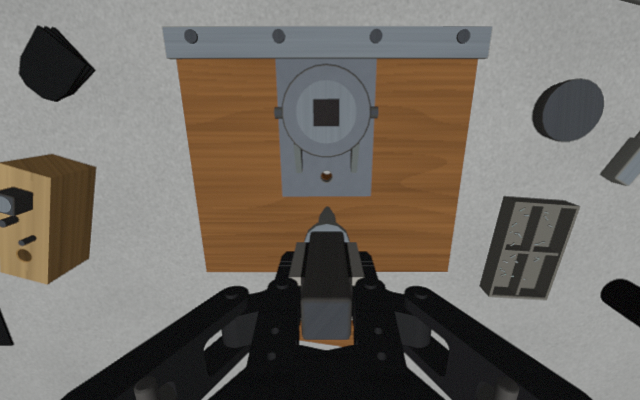

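Stand still home under the keeper, hole at (326,176) with the drift now out and held. Carry it back to the rack.

>>> arm_command([
  [1,-0.6,-2.4,0,0,0,0.019],
  [1,-0.65,-2.4,0,0,0,0.019],
  [1,-0.7,-2.4,0,0,0,0.019],
  [1,-0.75,-2.4,0,0,0,0.019],
  [1,-0.8,-2.3,0,0,0,0.019],
  [1,-0.8,-2.3,0,0,0,0.019],
  [1,-0.9,-2.3,0,0,0,0.019],
  [1,-0.9,-2.3,0,0,0,0.019],
  [1,-0.95,-2.3,0,0,0,0.019],
  [1,-1,-2.25,0,0,0,0.019],
  [1,-1.05,-2.2,0,0,0,0.019],
  [1,-1.1,-2.2,0,0,0,0.019],
  [1,-1.1,-2.2,0,0,0,0.019],
  [1,-1.1,-2.1,0,0,0,0.019],
  [1,-0.8,-1.4,0,0,0,0.019],
  [1,-0.4,-0.5,0,0,0,0.01],
  [1,0,0,0,0,0,0],
  [1,0,0,0,0,0,0],
])

```text
t: 19.02
position: [0.4428, 0.333, 0.2299]
eef_rot: [0.005, 0.995, -0.099, -0.008]
force: [0.5, -0.7, -1.9]
gripper_width: 0.223
```

```bash
python3 - <<'E'
from h import *
st()
plan([.4465,.3455,.18],-11.4,1,1)
E
```

```text
t 19.02 p [442.7818 333.0054 229.8809] yaw -11.40 z [-0.0171 -0.0075 -0.9998] F [ 0.5189 -0.6539 -1.8582] w 0.223
[1, 0.19, -1.35, 4.97, 0.011, 0.015, 0.0]
```

>>> arm_command([
  [1,0.1,-0.6,0.6,0.005,0.007,0],
  [1,0.1,-0.5,0.8,0.004,0.005,0],
  [1,0,-0.2,1,0.001,0.002,0],
  [1,0,0,1,0,0,0],
  [1,0,0,0.6,0,0,0],
  [1,0,0,0,0,0,0],
  [1,0,0,0,0,0,0],
])

```text
t: 19.6
position: [0.4481, 0.3434, 0.1826]
eef_rot: [0.001, 0.995, -0.1, -0.001]
force: [-0.3, -0.2, -1.6]
gripper_width: 0.222
```

```bash
python3 - <<'E'
from h import *
m=vision.camera_model('wrist'); im=vision.camera('wrist')
a=im[:,:,::-1]; cv2.imwrite('pics/w19.png',a)
m2=vision.camera_model('scene');im=vision.camera('scene')[:,:,::-1]; cv2.imwrite('pics/s5.png',cv2.resize(im[200:340,390:560],None,fx=4,fy=4,interpolation=cv2.INTER_CUBIC))
st()
plan([.4465,.3455,.15],-11.4,1,1)
E
```

```text
t 19.70 p [448.1596 343.5332 183.096 ] yaw -11.50 z [-0.0022 -0.0017 -1.    ] F [-0.7204  0.1667 -1.2296] w 0.218
[1, -0.2, -0.17, 3.31, 0.002, 0.002, -0.002]
```

View pics/w19.png

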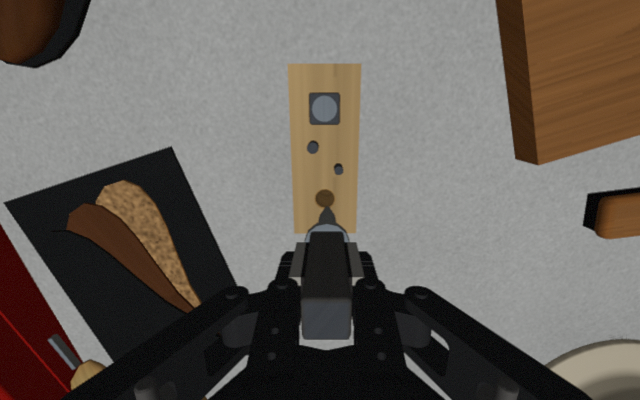

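View pics/s5.png

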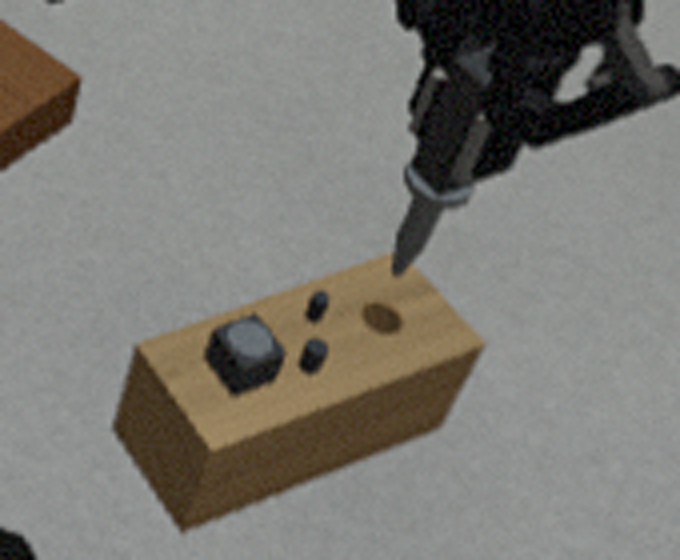

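```bash
python3 - <<'E'
from h import *
m=vision.camera_model('wrist'); m2=vision.camera_model('scene')
print('hole w',atz(m,(324.6,198.6),.07),'s',atz(m2,(382/4+390-.3,318/4+200-.3),.07))
print('tip w',atz(m,(326.7,207.5),.1018),'s',atz(m2,(400/4+390-.3,269/4+200-.3),.1018))
st()
E
```

```text
hole w [0.4455 0.3444 0.07  ] s [0.4469 0.3456 0.07  ]
tip w [0.4475 0.3421 0.1018] s [0.4447 0.3429 0.1018]
t 19.70 p [448.1596 343.5332 183.096 ] yaw -11.50 z [-0.0022 -0.0017 -1.    ] F [-0.7204  0.1667 -1.2296] w 0.218
```

>>> arm_command([
  [1,-0.05,-0.12,0.8,0.002,0.002,0],
  [1,-0.05,-0.1,1.2,0,0,0],
  [1,0,0,1.2,0,0,0],
  [1,0,0,0.6,0,0,0],
  [1,0,0,0,0,0,0],
])

```text
t: 20.12
position: [0.448, 0.3464, 0.1427]
eef_rot: [-0.001, 0.995, -0.1, 0.001]
force: [-0.4, 0.2, -2.1]
gripper_width: 0.219
```

```bash
python3 - <<'E'
from h import *
st()
plan([.4475,.3462,.0925],-11.4,1,1)
E
```

```text
t 20.12 p [448.0454 346.4047 142.7201] yaw -11.51 z [ 0.003   0.0015 -1.    ] F [-0.4493  0.2109 -2.0918] w 0.219
[1, -0.06, 0.04, 5.02, -0.002, -0.003, -0.002]
```

>>> arm_command([
  [1,-0.05,0.02,0.9,-0.001,-0.002,0],
  [1,0,0,1.2,0,0,0],
  [1,0,0,1.2,0,0,0],
  [1,0,0,0.9,0,0,0],
  [1,0,0,0.5,0,0,0],
  [1,0,0,0.1,0,0,0],
])

```text
t: 20.62
position: [0.4479, 0.3466, 0.0911]
eef_rot: [-0.001, 0.995, -0.1, 0.001]
force: [-8.8, -5.9, 30.6]
gripper_width: 0.217
```

```bash
python3 - <<'E'
from h import *
st()
E
```

```text
t 20.62 p [447.8531 346.6421  91.1082] yaw -11.50 z [ 0.0021  0.0016 -1.    ] F [-8.8015 -5.9013 30.5991] w 0.217
```

>>> arm_command([
  [1,0,0,-0.1,0,0,0],
  [0.6,0,0,0,0,0,0],
  [0,0,0,0,0,0,0],
  [0,0,0,0,0,0,0],
  [0,0,0,0,0,0,0],
  [0,0,0,0,0,0,0],
  [0,0,0,0,0,0,0],
])

```text
t: 21.2
position: [0.4486, 0.3471, 0.0929]
eef_rot: [-0.002, 0.995, -0.1, 0.002]
force: [1.3, 0.2, -0.5]
gripper_width: 0.999
```

```bash
python3 - <<'E'
from h import *
m=vision.camera_model('wrist'); im=vision.camera('wrist')
a=im[:,:,::-1]; cv2.imwrite('pics/w20.png',a)
im=vision.camera('scene')[:,:,::-1]; cv2.imwrite('pics/s6.png',cv2.resize(im[200:340,390:560],None,fx=4,fy=4,interpolation=cv2.INTER_CUBIC))
st()
E
```

```text
t 21.30 p [448.601  347.0552  92.8221] yaw -11.50 z [ 0.004   0.0027 -1.    ] F [-0.5357 -0.5749  0.0313] w 1.001
```

View pics/w20.png

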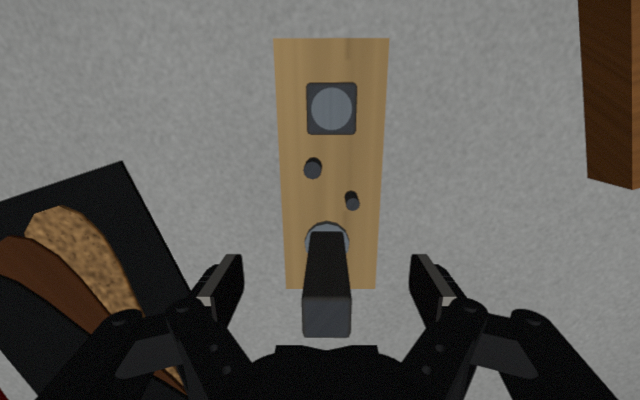

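View pics/s6.png

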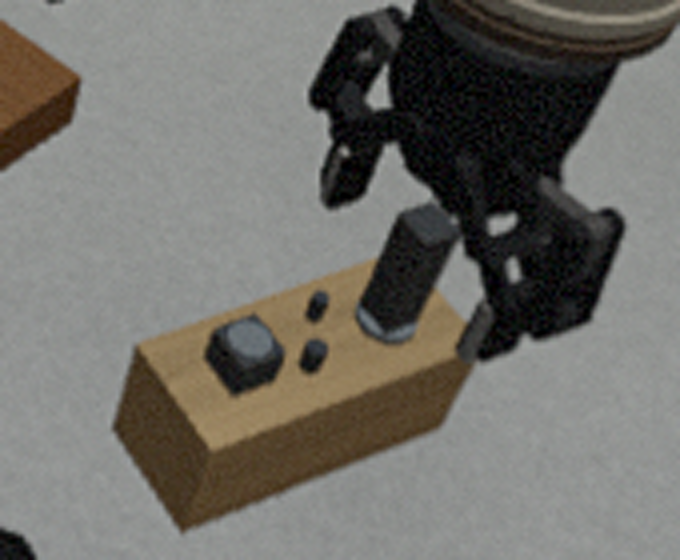

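>>> arm_command([
  [0,0,0,-2,-0.003,-0.003,0.001],
  [0,0,0,-2.5,0,0,0],
  [0,0,0,-2.5,0,0,0],
  [0,0,0,-2,0,0,0],
  [0,1.5,0,0,0,0,0],
  [0,2,0,0,0,0,0],
  [0,2,0,0,0,0,0],
  [0,1.5,0,0,0,0,0],
  [0,0.7,0,0,0,0,0],
  [0,0,0,0,0,0,0],
  [0,0,0,0,0,0,0],
])

```text
t: 22.22
position: [0.5257, 0.331, 0.1873]
eef_rot: [-0.0, 0.995, -0.1, -0.0]
force: [0.1, 0.7, -0.1]
gripper_width: 0.997
```

```bash
python3 - <<'E'
from h import *
m=vision.camera_model('wrist'); im=vision.camera('wrist')
a=im[:,:,::-1]; cv2.imwrite('pics/w21.png',a)
st()
plan([.5257,.3304,.08],-11.4,1,1)
E
```

```text
t 22.27 p [525.4568 331.0152 187.2567] yaw -11.49 z [-0.0002  0.0001 -1.    ] F [ 0.0103 -0.1489  0.1861] w 0.997
[1, 0.04, 0.06, 10.73, -0.0, 0.0, -0.002]
```

View pics/w21.png

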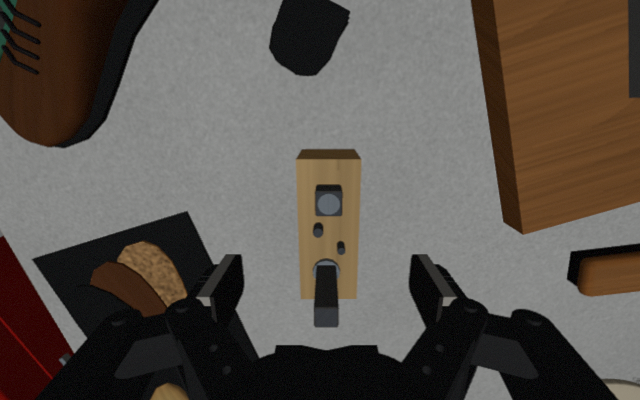

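```bash
python3 - <<'E'
from h import *
m=vision.camera_model('wrist')
print(atz(m,(328.6,203.7),.094)); print('drift top',atz(m,(326,317),.142))
E
```

```text
[0.5239 0.3283 0.094 ]
drift top [0.4477 0.3461 0.142 ]
```

>>> arm_command([
  [0,-0.05,0.1,1.2,0,0,0],
  [0,-0.05,0.1,1.8,0,0,0],
  [0,0,0,1.8,0,0,0],
  [0,0,0,1.5,0,0,0],
  [0,0,0,0.8,0,0,0],
  [0,0,0,0,0,0,0],
  [0,0,0,0,0,0,0],
])

```text
t: 22.85
position: [0.5186, 0.3305, 0.1106]
eef_rot: [-0.0, 0.995, -0.098, -0.001]
force: [-0.6, 0.8, 0.6]
gripper_width: 0.997
```

```bash
python3 - <<'E'
from h import *
m=vision.camera_model('wrist'); im=vision.camera('wrist')
a=im[:,:,::-1]; cv2.imwrite('pics/w22.png',a)
st()
plan([.5245,.329,.074],-11.4,1,1)
E
```

```text
t 22.90 p [518.6715 330.4909 110.7931] yaw -11.29 z [-0.001   0.0003 -1.    ] F [ 0.1142 -0.5884  0.0803] w 1.001
[1, 0.6, 0.03, 3.68, -0.0, 0.001, 0.002]
```

View pics/w22.png

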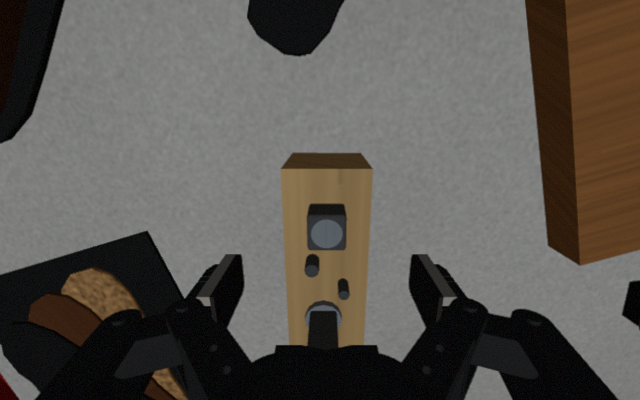

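>>> arm_command([
  [0,0.3,0,1,0,0,0],
  [0,0.25,0,1.2,0,0,0],
  [0,0,0,0.9,0,0,0],
  [0,0,0,0.2,0,0,0],
  [0,0,0,0,0,0,0],
  [0,0,0,0,0,0,0],
])

```text
t: 23.4
position: [0.5254, 0.3297, 0.076]
eef_rot: [-0.001, 0.995, -0.098, 0.001]
force: [1.1, 0.5, 0.1]
gripper_width: 1.002
```

```bash
python3 - <<'E'
from h import *
m=vision.camera_model('wrist'); im=vision.camera('wrist')
a=im[:,:,::-1]; cv2.imwrite('pics/w23.png',a)
st()
plan([.5245,.329,.074],-11.4,1,1)
E
```

```text
t 23.45 p [525.4041 329.7437  76.1786] yaw -11.29 z [ 0.0017  0.0016 -1.    ] F [-0.0918  0.297   0.2533] w 1.000
[1, -0.07, 0.09, 0.22, -0.002, -0.001, 0.002]
```

View pics/w23.png

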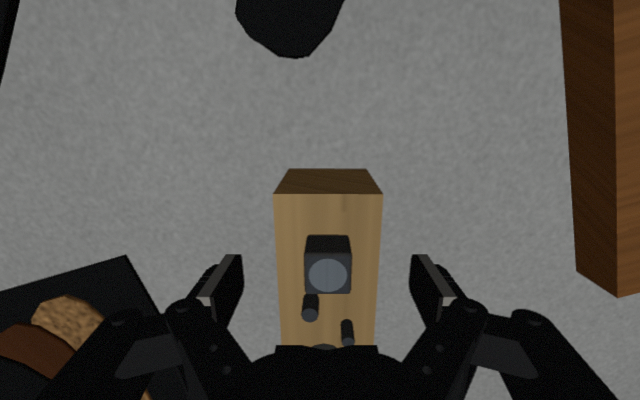

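>>> arm_command([
  [0,-0.05,0.05,0.15,0,0,0],
  [0.5,0,0,0,0,0,0],
  [1,0,0,0,0,0,0],
  [1,0,0,0,0,0,0],
  [1,0,0,0,0,0,0],
  [1,0,0,0,0,0,0],
  [1,0,0,0,0,0,0],
], force=80)

```text
t: 24.03
position: [0.5255, 0.3298, 0.0765]
eef_rot: [-0.002, 0.995, -0.098, 0.002]
force: [1.2, 0.2, 0.1]
gripper_width: 0.259
```

```bash
python3 - <<'E'
from h import *
m=vision.camera_model('wrist'); im=vision.camera('wrist')
a=im[:,:,::-1]; cv2.imwrite('pics/w24.png',a)
st()
E
```

```text
t 24.08 p [525.4323 329.7473  76.4165] yaw -11.28 z [ 0.0043  0.0028 -1.    ] F [0.5134 0.4771 5.3719] w 0.260
```

View pics/w24.png

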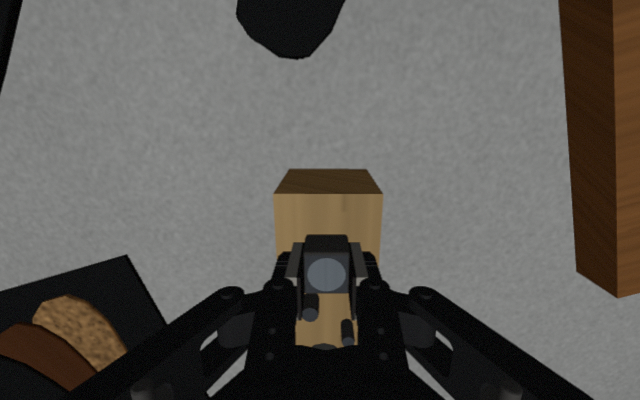

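>>> arm_command([
  [1,0,0,-0.5,0,0,0],
  [1,0,0,-1.5,0,0,0],
  [1,0,0,-2.5,0,0,0],
  [1,0,0,-3,0,0,0],
  [1,0,0,-3,0,0,0],
  [1,0,0,-2.5,0,0,0],
  [1,0,0,0,0,0,0],
])

```text
t: 24.67
position: [0.5233, 0.3286, 0.2113]
eef_rot: [-0.0, 0.995, -0.098, -0.001]
force: [0.3, 0.4, -0.3]
gripper_width: 0.256
```

```bash
python3 - <<'E'
from h import *
m=vision.camera_model('wrist'); im=vision.camera('wrist')
a=im[:,:,::-1]; cv2.imwrite('pics/w25.png',a)
st()
plan([.5864,-.0248,.21],6.43,15,1)
E
```

```text
t 24.72 p [522.8959 328.4201 209.1269] yaw -11.28 z [-0.0026 -0.0005 -1.    ] F [-0.5282  0.406  -0.3701] w 0.254
[1, 0.88, 2.23, -0.01, 0.0, 0.0, -0.021]
[1, 0.83, 2.24, -0.01, 0.0, 0.0, -0.021]
[1, 0.78, 2.26, -0.01, 0.0, 0.0, -0.021]
[1, 0.74, 2.28, -0.01, 0.0, 0.0, -0.021]
[1, 0.69, 2.29, -0.01, 0.0, 0.0, -0.021]
[1, 0.64, 2.3, -0.01, 0.0, 0.0, -0.021]
[1, 0.59, 2.32, -0.01, 0.0, 0.0, -0.021]
[1, 0.55, 2.33, -0.01, 0.0, 0.0, -0.021]
[1, 0.5, 2.34, -0.01, 0.0, 0.0, -0.021]
[1, 0.45, 2.35, -0.01, 0.0, 0.0, -0.021]
[1, 0.4, 2.36, -0.01, 0.0, 0.0, -0.021]
[1, 0.35, 2.37, -0.01, 0.0, 0.0, -0.021]
[1, 0.3, 2.37, -0.01, 0.0, 0.0, -0.021]
[1, 0.26, 2.38, -0.01, 0.0, 0.0, -0.021]
[1, 0.21, 2.38, -0.01, 0.0, 0.0, -0.021]
```

View pics/w25.png

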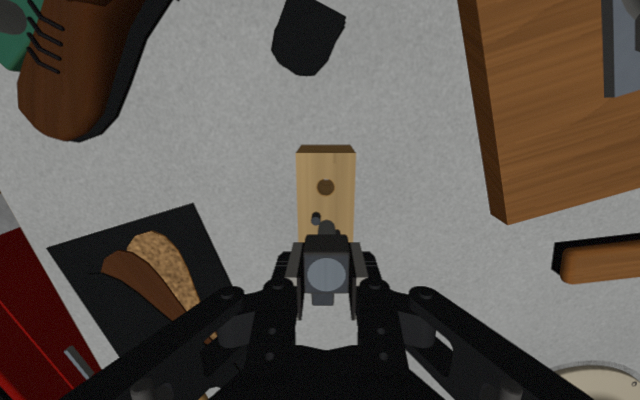

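>>> arm_command([
  [1,0.9,2.2,-0.15,0,0.002,-0.02],
  [1,0.85,2.2,-0.15,0,0.002,-0.02],
  [1,0.8,2.2,-0.15,0,0.002,-0.02],
  [1,0.75,2.3,-0.15,0,0.002,-0.02],
  [1,0.7,2.3,-0.2,0,0.002,-0.02],
  [1,0.65,2.3,-0.2,0,0.002,-0.02],
  [1,0.6,2.3,-0.2,0,0.002,-0.02],
  [1,0.55,2.3,-0.2,0,0.002,-0.02],
  [1,0.5,2.3,-0.2,0,0.002,-0.02],
  [1,0.5,2.3,-0.2,0,0.002,-0.02],
  [1,0.4,2.3,-0.2,0,0.002,-0.02],
  [1,0.4,2.3,-0.15,0,0.002,-0.02],
  [1,0.35,2.3,-0.15,0,0.002,-0.02],
  [1,0.3,2,-0.1,0,0.002,-0.02],
  [1,0.3,1,0,0,0.002,-0.02],
  [1,0,0,0,0,0,0],
  [1,0,0,0,0,0,0],
])

```text
t: 26.13
position: [0.5854, -0.0185, 0.2185]
eef_rot: [0.002, 0.998, 0.06, 0.003]
force: [-0.4, 0.3, -1.3]
gripper_width: 0.261
```

```bash
python3 - <<'E'
from h import *
st()
plan([.5864,-.0248,.15],6.43,1,1)
E
```

```text
t 26.13 p [585.3636 -18.4514 218.5151] yaw 6.85 z [ 0.0057 -0.0029 -1.    ] F [-0.4097  0.2809 -1.2933] w 0.261
[1, -0.01, 0.62, 6.85, 0.004, -0.005, 0.007]
```

>>> arm_command([
  [1,0,0.3,1.2,0.002,-0.003,0.004],
  [1,0,0.2,1.8,0.001,-0.002,0.003],
  [1,0,0.1,1.8,0,0,0],
  [1,0,0,1.5,0,0,0],
  [1,0,0,0.8,0,0,0],
  [1,0,0,0,0,0,0],
  [1,0,0,0,0,0,0],
])

```text
t: 26.72
position: [0.5836, -0.02, 0.1388]
eef_rot: [-0.001, 0.998, 0.056, -0.003]
force: [0.5, 1.0, -0.2]
gripper_width: 0.259
```

```bash
python3 - <<'E'
from h import *
im=vision.camera('wrist')
a=im[:,:,::-1]; cv2.imwrite('pics/w26.png',cv2.resize(a[120:300,210:440],None,fx=3.4,fy=3.4,interpolation=cv2.INTER_CUBIC))
im=vision.camera('scene')[:,:,::-1]; cv2.imwrite('pics/s7.png',cv2.resize(im[130:270,210:420],None,fx=3.8,fy=3.8,interpolation=cv2.INTER_CUBIC))
st()
plan([.5864,-.0248,.12],6.43,1,1)
E
```

```text
t 26.82 p [583.96   -20.2171 139.5511] yaw 6.42 z [-0.004   0.0013 -1.    ] F [ 0.3345  0.6585 -0.4655] w 0.258
[1, 0.2, 0.49, 1.95, -0.002, 0.004, -0.0]
```

View pics/w26.png

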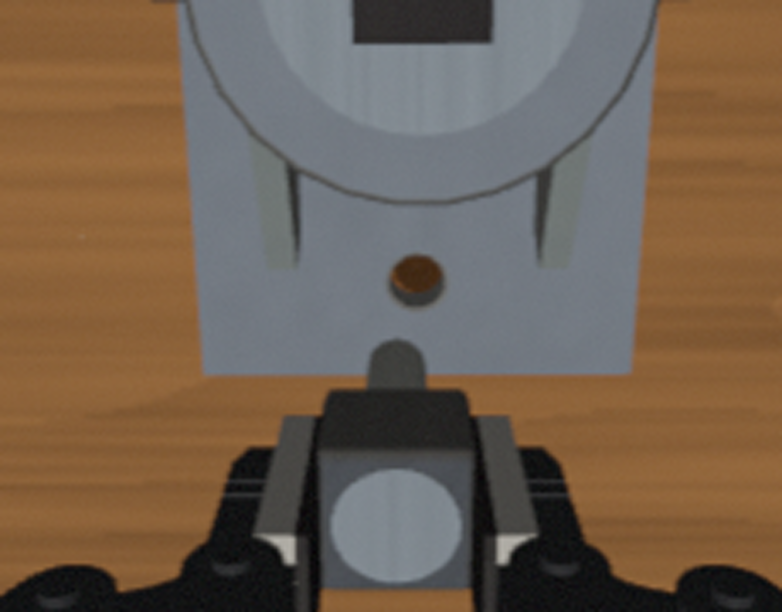

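View pics/s7.png

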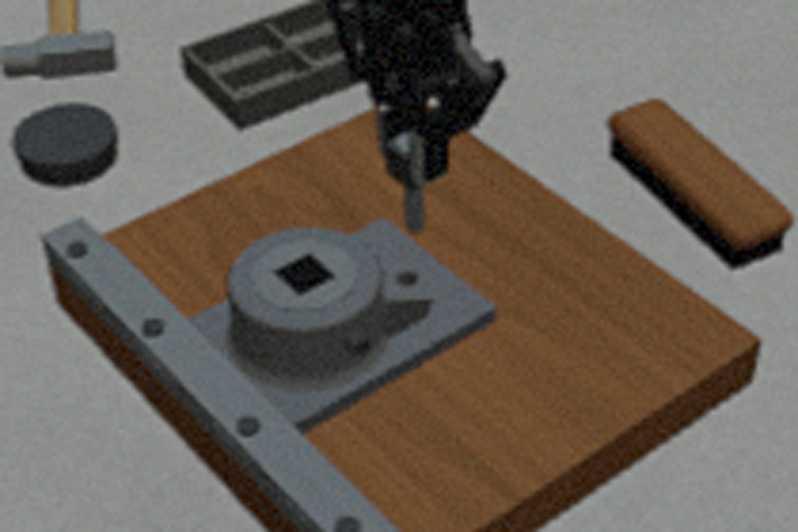

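>>> arm_command([
  [1,0.12,0.3,0.5,-0.002,0.003,0],
  [1,0.05,0.12,0.6,0,0,0],
  [1,0,0,0.5,0,0,0],
  [1,0,0,0.1,0,0,0],
  [1,0,0,0,0,0,0],
  [1,0,0,0,0,0,0],
])

```text
t: 27.32
position: [0.5875, -0.0247, 0.1232]
eef_rot: [0.001, 0.998, 0.056, 0.002]
force: [-0.8, 0.6, -0.5]
gripper_width: 0.258
```

```bash
python3 - <<'E'
from h import *
im=vision.camera('wrist')
a=im[:,:,::-1]; cv2.imwrite('pics/w27.png',cv2.resize(a[150:270,240:410],None,fx=4.5,fy=4.5,interpolation=cv2.INTER_CUBIC))
im=vision.camera('scene')[:,:,::-1]; cv2.imwrite('pics/s8.png',cv2.resize(im[130:270,210:420],None,fx=3.8,fy=3.8,interpolation=cv2.INTER_CUBIC))
st()
plan([.5864,-.0248,.12],6.43,1,1)
m=vision.camera_model('wrist')
o=r.get_obs();p=np.array(o['position']);Rm=q2m(o['eef_rot'])
for dx in(-.002,0,.002):
  for dy in (0,): print(dx,(proj(m,p+Rm@[dx,dy,.048])[0]-[240,150])*4.5+2, [((proj(m,p+Rm@[dx+.0035,dy,.0484])[0]-[240,150])*4.5+2)])
print('hole',(proj(m,[.5864,-.0248,.05])[0]-[240,150])*4.5+2)
E
```

```text
t 27.42 p [587.5393 -24.7506 123.4083] yaw 6.42 z [ 0.0037 -0.0013 -1.    ] F [ 0.066  -0.2269 -0.8747] w 0.257
[1, -0.11, -0.01, 0.34, 0.002, -0.004, -0.0]
-0.002 [386.089  338.9847] [array([386.0579, 317.534 ])]
0 [386.0671 327.2912] [array([386.0359, 305.7354])]
0.002 [386.0452 315.5269] [array([386.0138, 293.8653])]
hole [385.3261 280.3772]
```

View pics/w27.png

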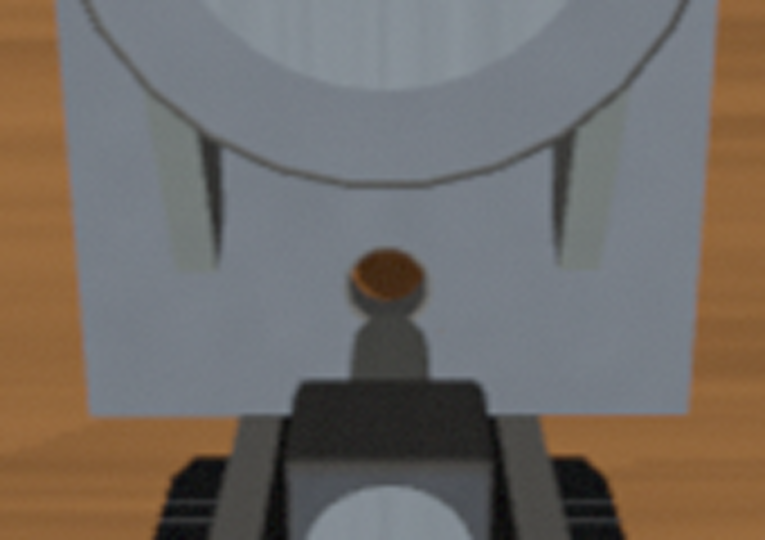

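View pics/s8.png

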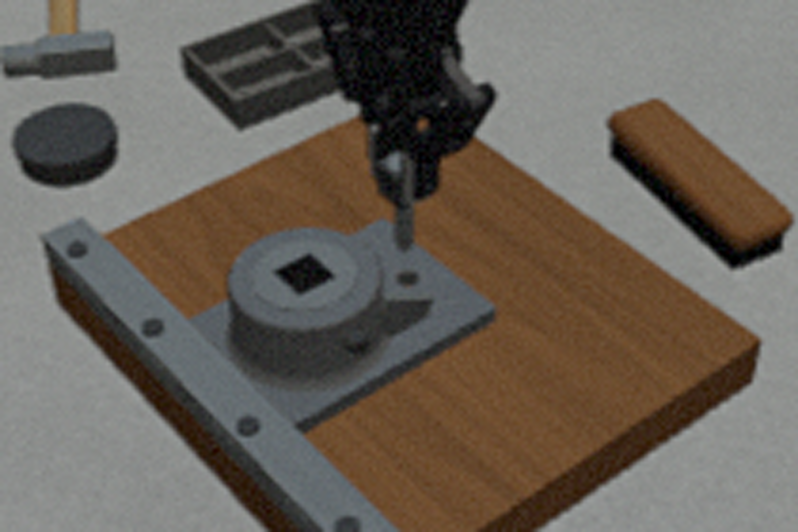

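```bash
python3 - <<'E'
from h import *
m2=vision.camera_model('scene')
print('hole',atz(m2,(407.5/3.8+210-.3,279/3.8+130-.3),.05),'tip',atz(m2,(403.5/3.8+210-.3,247/3.8+130-.3),.0752))
E
```

```text
hole [ 0.5865 -0.0227  0.05  ] tip [ 0.5877 -0.0249  0.0752]
```

```bash
python3 - <<'E'
from h import *
im=cv2.imread('pics/s8.png'); cv2.imwrite('pics/s8z.png',cv2.resize(im[140:300,340:480],None,fx=4,fy=4,interpolation=cv2.INTER_CUBIC))
m2=vision.camera_model('scene')
p=np.array([.5875,-.0248])
f=lambda P:((proj(m2,P)-[210,130]+.3)*3.8-[340,140])*4
a=np.linspace(0,2*np.pi,9)[:-1]
print('tip ring',f([[p[0]+.0035*np.cos(t),p[1]+.0035*np.sin(t),.0752] for t in a]).round())
print('tip ring shifted -1.5',f([[p[0]-.0015,p[1],.0752]]))
print('hole ctr',f([[.5857,-.0252,.05],[.5864,-.0248,.05]]))
E
```

```text
tip ring [[236. 436.]
 [250. 443.]
 [267. 441.]
 [278. 431.]
 [275. 420.]
 [260. 413.]
 [243. 415.]
 [233. 425.]]
tip ring shifted -1.5 [[263.5124 424.3036]]
hole ctr [[265.6666 544.899 ]
 [263.2176 547.9953]]
```

View pics/s8z.png

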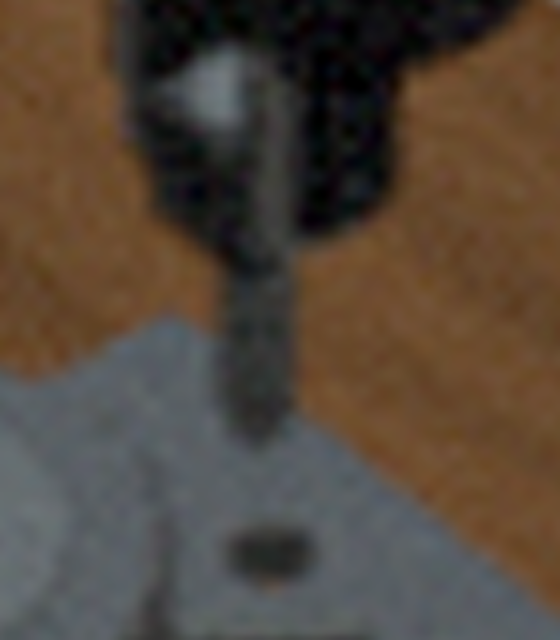

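>>> arm_command([
  [1,-0.04,0,0.4,0.001,-0.003,0],
  [1,0,0,0.5,0,0,0],
  [1,0,0,0.5,0,0,0],
  [1,0,0,0.5,0,0,0],
  [1,0,0,0.4,0,0,0],
])

```text
t: 27.83
position: [0.5876, -0.0248, 0.0993]
eef_rot: [0.0, 0.998, 0.056, 0.001]
force: [0.6, 0.1, -1.3]
gripper_width: 0.261
```

```bash
python3 - <<'E'
from h import *
st()
E
```

```text
t 27.83 p [587.5702 -24.8226  99.3308] yaw 6.42 z [ 0.002  -0.0009 -1.    ] F [ 0.5859  0.1485 -1.2781] w 0.261
```

>>> arm_command([
  [1,-0.08,0,0.2,0,-0.002,0],
  [1,0,0,0.4,0,0,0],
  [1,0,0,0.4,0,0,0],
])

```text
t: 28.08
position: [0.5864, -0.0249, 0.0877]
eef_rot: [0.0, 0.998, 0.056, -0.001]
force: [-0.4, 0.3, -0.5]
gripper_width: 0.259
```

```bash
python3 - <<'E'
from h import *
st()
im=vision.camera('wrist')
a=im[:,:,::-1]; cv2.imwrite('pics/w28.png',cv2.resize(a[150:270,240:410],None,fx=4.5,fy=4.5,interpolation=cv2.INTER_CUBIC))
E
```

```text
t 28.08 p [586.4386 -24.882   87.6675] yaw 6.42 z [-0.0011 -0.001  -1.    ] F [-0.4264  0.3144 -0.5389] w 0.259
```

View pics/w28.png

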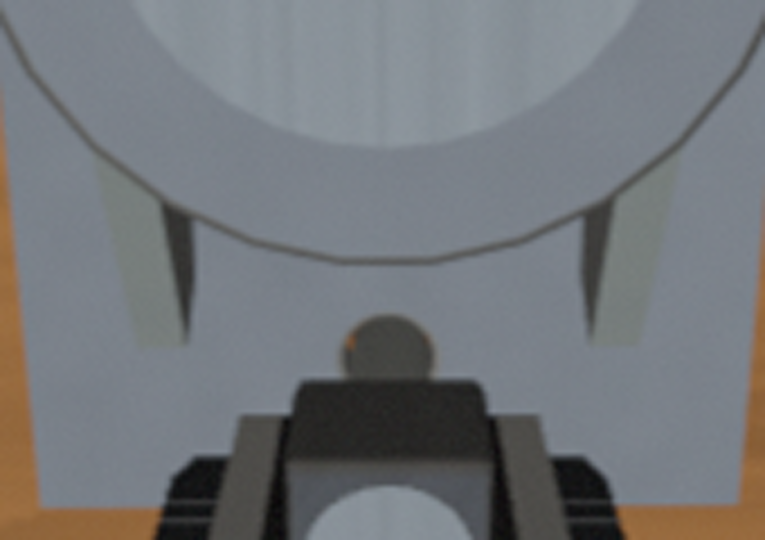

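>>> arm_command([
  [1,0.02,0,0.3,0,0,0],
  [1,0,0,0.35,0,0,0],
  [1,0,0,0.35,0,0,0],
])

```text
t: 28.38
position: [0.5866, -0.0248, 0.0764]
eef_rot: [0.0, 0.998, 0.056, -0.001]
force: [-0.5, 0.4, -1.5]
gripper_width: 0.265
```

```bash
python3 - <<'E'
from h import *
st()
E
```

```text
t 28.38 p [586.5528 -24.8474  76.3792] yaw 6.42 z [-0.0014 -0.0009 -1.    ] F [-0.4995  0.4012 -1.5231] w 0.265
```

In both holes without load. Continue to the seat.

>>> arm_command([
  [1,0,0,0.4,0,0,0],
  [1,0,0,0.4,0,0,0],
  [1,0,0,0.4,0,0,0],
  [1,0,0,0.25,0,0,0],
])

```text
t: 28.72
position: [0.5865, -0.0249, 0.0601]
eef_rot: [0.0, 0.998, 0.056, -0.001]
force: [-0.3, -0.3, -1.3]
gripper_width: 0.264
```

```bash
python3 - <<'E'
from h import *
st()
E
```

```text
t 28.72 p [586.5047 -24.8635  60.1289] yaw 6.42 z [-0.0014 -0.0009 -1.    ] F [-0.2823 -0.2752 -1.3139] w 0.264
```

>>> arm_command([
  [1,0,0,0.15,0,0,0],
  [1,0,0,0.1,0,0,0],
  [1,0,0,0,0,0,0],
])

```text
t: 28.97
position: [0.5862, -0.0248, 0.0565]
eef_rot: [0.0, 0.998, 0.056, -0.001]
force: [-0.5, -0.3, -0.4]
gripper_width: 0.257
```

```bash
python3 - <<'E'
from h import *
st()
im=vision.camera('wrist')
a=im[:,:,::-1]; cv2.imwrite('pics/w29.png',cv2.resize(a[150:320,220:430],None,fx=3.7,fy=3.7,interpolation=cv2.INTER_CUBIC))
E
```

```text
t 28.97 p [586.2211 -24.797   56.532 ] yaw 6.42 z [-0.0024 -0.0007 -1.    ] F [-0.5287 -0.2601 -0.3821] w 0.257
```

View pics/w29.png

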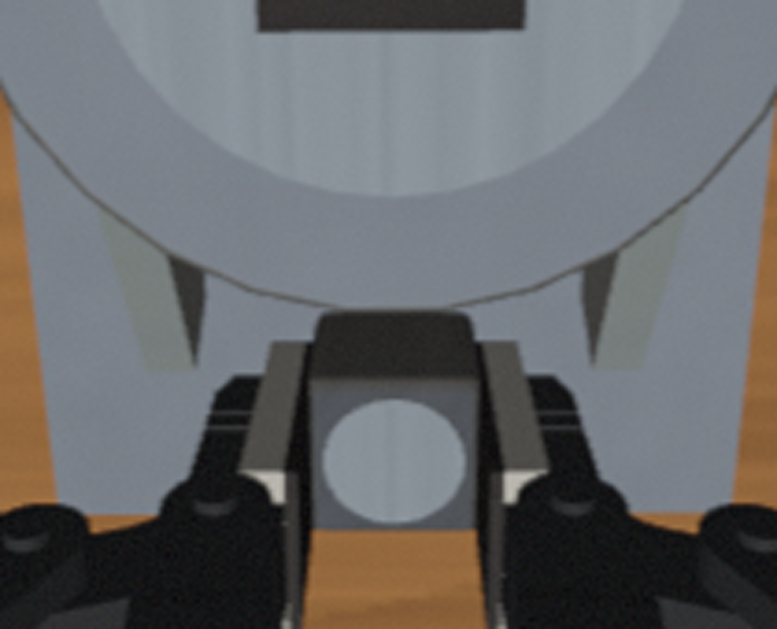

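>>> arm_command([
  [0.66,0,0,0,0,0,0],
  [0.66,0,0,0,0,0,0],
  [0.66,0,0,0,0,0,0],
  [0.66,0,0,0,0,0,0],
])

```text
t: 29.35
position: [0.5867, -0.0249, 0.0575]
eef_rot: [0.0, 0.998, 0.056, -0.0]
force: [0.4, 0.3, -0.7]
gripper_width: 0.343
```

```bash
python3 - <<'E'
from h import *
st()
im=vision.camera('wrist')
a=im[:,:,::-1]; cv2.imwrite('pics/w30.png',cv2.resize(a[150:320,220:430],None,fx=3.7,fy=3.7,interpolation=cv2.INTER_CUBIC))
E
```

```text
t 29.35 p [586.7333 -24.89    57.5315] yaw 6.42 z [-0.0008 -0.001  -1.    ] F [ 0.4344  0.3199 -0.6598] w 0.343
```

View pics/w30.png

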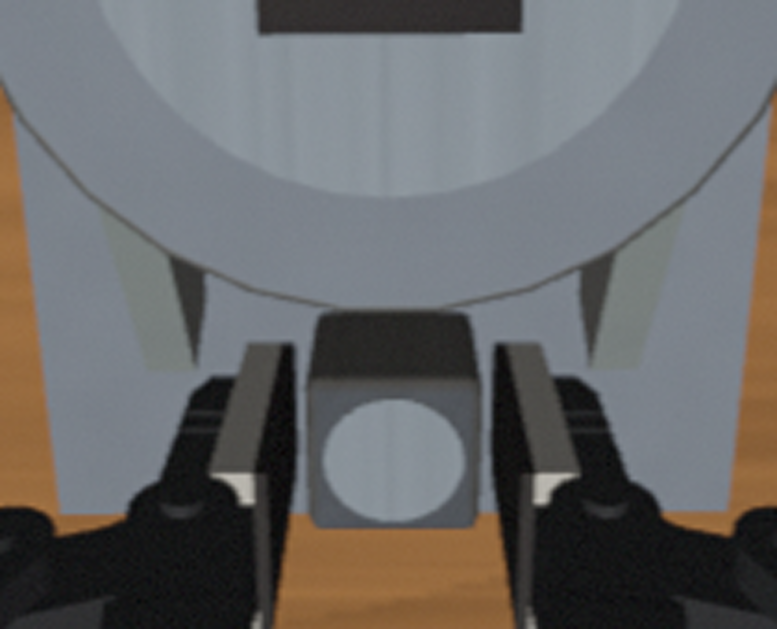

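Free on both sides. Lift straight up, slowly at first.

>>> arm_command([
  [0.66,0,0,-0.4,0,0,0],
  [0.66,0,0,-0.8,0,0,0],
  [0.66,0,0,-1.2,0,0,0],
  [0.66,0,0,-2,0,0,0],
  [0.66,0,0,-2.5,0,0,0],
  [0.66,0,0,-2.5,0,0,0],
  [0.3,0,0,-2.5,0,0,0],
  [0,-2,0,-2,0,0,0],
  [0,-2.5,0,0,0,0,0],
  [0,-2.5,0,0,0,0,0],
  [0,-2.5,0,0,0,0,0],
  [0,0,0,0,0,0,0],
  [0,0,0,0,0,0,0],
])

```text
t: 30.48
position: [0.4887, -0.0355, 0.2174]
eef_rot: [0.002, 0.998, 0.056, 0.005]
force: [0.8, 0.5, 1.2]
gripper_width: 1.002
```

```bash
python3 - <<'E'
from h import *
st()
import json
m=vision.camera_model('wrist');im=vision.camera('wrist')
json.dump({k:np.array(v).tolist() for k,v in m.items()},open('w31.json','w'))
a=im[:,:,::-1]; cv2.imwrite('pics/w31.png',a)
im=vision.camera('scene')[:,:,::-1]; cv2.imwrite('pics/s9.png',im);cv2.imwrite('pics/s9z.png',cv2.resize(im[130:270,210:420],None,fx=3.8,fy=3.8,interpolation=cv2.INTER_CUBIC))
im=vision.camera('top')[:,:,::-1]; cv2.imwrite('pics/top3.png',cv2.resize(im[110:290,140:440],None,fx=2.6,fy=2.6,interpolation=cv2.INTER_CUBIC))
E
```

```text
t 30.48 p [488.7411 -35.5285 217.4311] yaw 6.46 z [ 0.0094 -0.0034 -0.9999] F [0.7964 0.5127 1.2424] w 1.002
```

View pics/w31.png

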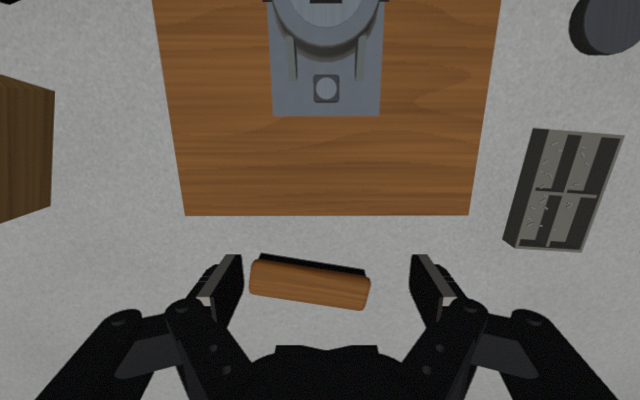

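View pics/s9z.png

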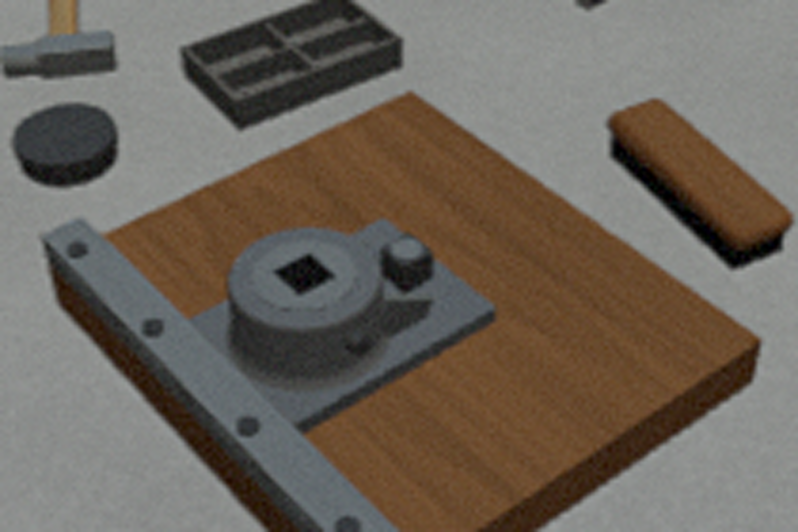

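View pics/top3.png

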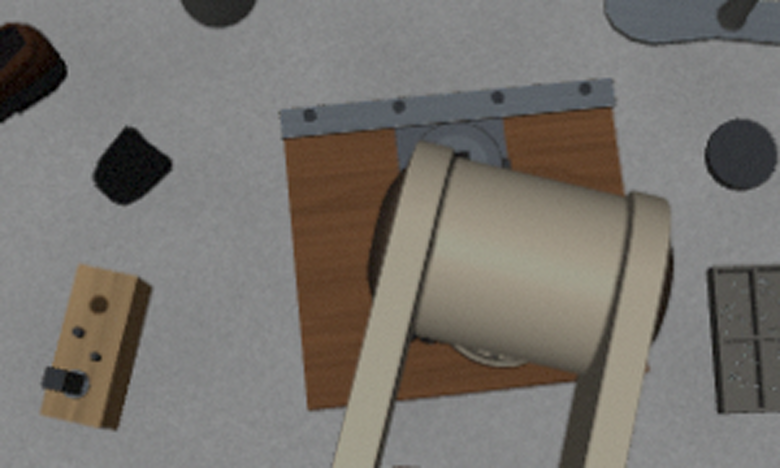

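View pics/s9.png

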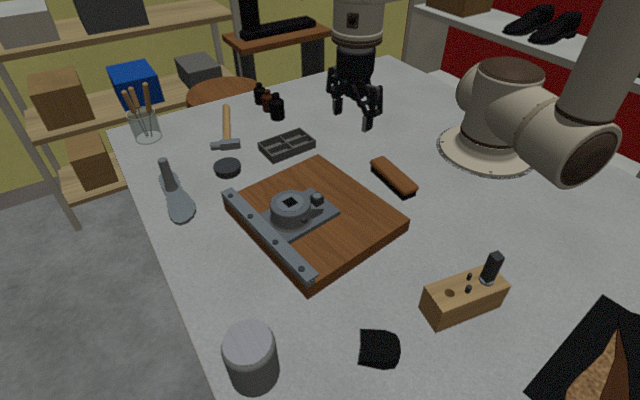

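```bash
python3 - <<'E'
from h import *
import json
a=cv2.imread('pics/w31.png'); cv2.imwrite('pics/w31z.png',cv2.resize(a[0:230,170:490],None,fx=2.5,fy=2.5,interpolation=cv2.INTER_CUBIC))
E
```

```text
(no output)
```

View pics/w31z.png

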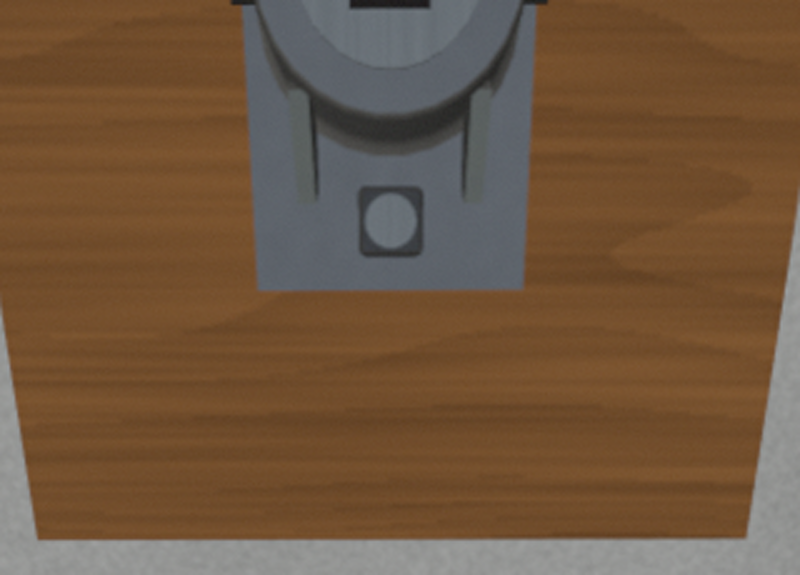

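```bash
python3 - <<'E'
from h import *
import json
m=json.load(open('w31.json'))
W=lambda u,v,z:atz(m,(u/2.5+170-.3,v/2.5-.3),z)[:2]
bl,br=W(38,539,.038),W(746,537.5,.038); d=bl-br; thb=np.arctan2(d[1],d[0])-np.pi/2
M=np.array([[np.cos(thb),-np.sin(thb)],[np.sin(thb),np.cos(thb)]]); t=(bl+br)/2-M@[-.165,0]
sl,sr=W(257,291,.05),W(525,291,.05)
print(np.linalg.norm(d),np.degrees(thb)); print('front corners in block',M.T@(sl-t)*1000,M.T@(sr-t)*1000,'expect -50,+-55')
c=[W(*p,.074) for p in((358,186),(424,186),(424,257),(358,257))]
print('head ctr in block',M.T@(np.mean(c,0)-t)*1000,'sizes',np.linalg.norm(c[0]-c[1]),np.linalg.norm(c[1]-c[2]))
st()
E
```

```text
0.3387479107320116 6.4439356506751855
front corners in block [-51.3658  56.2723] [-51.4627 -54.8724] expect -50,+-55
head ctr in block [-26.326    0.8175] sizes 0.024252090343810994 0.024758482955847642
t 30.63 p [489.6323 -35.4103 216.3373] yaw 6.48 z [ 0.0079 -0.0031 -1.    ] F [ 0.1128  0.4677 -0.1299] w 0.997
```

```bash
python3 - <<'E'
from h import *
print(r.sign_off()); st()
E
```

```text
the job is handed in; nothing more can be done
None
the job is handed in; nothing more can be done
```

The stand is mounted on the block with the bolt down through both holes, and the job is handed in at about 31 s. No verdict was reported.

- **Stand:** I pushed it across the block with two fingertips on its front edge, turning it about 5° square, until it stopped against the keeper at about 38 N. Early in the push the fingertips rubbed on the block top (about 10 N), so I raised them 2–3 mm. At the stop the force on the tool was also about 25 N upward.
- **Drift:** It went down through both holes with almost no force, its tip about 2 mm above the bench, so the straight shank filled both holes. I then put it back in its rack hole. It met the rack at about 30 N as I set it down; I eased off before letting go, and it stands upright on its collar.
- **Bolt:** It went through both holes with no resistance. The hand height at release put the underside of the head about on the stand's top face, and the pictures show the head flat on the stand.

**Last checks**
- The front edge of the stand measured 51.4 mm from the block origin, where 50 is nominal. It read 51.3 mm right after the push home, so the stand has not moved since and the difference is probably camera error.
- The bolt head centre measured within about 1 mm of the block hole.
- The scene camera put the hole about 2 mm to one side of where the wrist camera and the drift insertion did. I went with the insertion position, and the bolt went in freely.
- The polish tin and heel lifts were never touched and look unmoved, and the gripper was clear of everything.

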